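# Sort the seasonings away after cooking

## Robot

A 6-joint arm with a two-finger parallel gripper is mounted at the origin on the work surface; the furniture and walls round the work are solid. World frame = base frame: x ahead of the robot, y to its left, z up, the work surface at z = 0. Lengths are in mm, angles in rad, forces in N, time in s.
With the tool pointing down it reaches from about 350 to 925 mm from the base axis. Payload 6.4 kg.
Tool frame: the origin (TCP) lies between the finger pads; the fingertips stand 11 mm ahead of it and the grasp point (between the pads) lies 8 mm behind it; z points along the fingers, y is the line along which they close (so a half turn about z gives the same grasp; the last joint's range is limited). The gripper opens to 94 mm and grips with 3 to 60 N. Pads are 16 mm wide; open, the fingers measure 119 mm over their backs; the gripper's body (75 mm by 177 mm) begins 78 mm behind the grasp point.
Start: joints at [1.004, 0.245, 1.558, -0, 1.339, -0.174], TCP at [248.803, 600.509, 216.455] pointing down, gripper open.
Joint ranges: [-3.13, 3.13], [-1.02, 2.26], [0.13, 2.54], [-0.95, 4.09], [0.21, 2.88], [-2.74, 2.74]. Speed limits (rad/s): [2.57, 2.57, 3.14, 3.14, 3.14, 3.14].

## Interface

Orientations are given as a unit quaternion [w, x, y, z].
In Python, from plant import monitor, eyes, robot gives the robot as it stands. The module is installed in compiled form; this text tells all that it offers.
- The arm moves only by the tool arm_command, never from a script. Its argument "rows" is a list of rows, each an object of numbers: "tx", "ty", "tz": the shift along the tool's x, y, z scaled (see below); "ax", "ay", "az": the turn, a rotation vector about the tool's x, y, z scaled (see below); "grip": the closure, from -1 (fully open) to 1 (shut), so that 0 is half open. In form: [{"tx": .., "ty": .., "tz": .., "ax": .., "ay": .., "az": .., "grip": ..}, ...]. A call has 1 to 12 rows; each row is the pose to reach, as a shift and turn from the pose commanded when the call began, along the tool's axes at that moment, turning the shorter way round; what a row does not reach only later rows make up. The controller multiplies each number of a shift by 0.6 m and each number of a turn by pi rad. A row lasts 1/10 s, in which the tool goes at most 50 mm and 8.59 degrees, less where a joint would pass 70% of its speed; a pose out of reach is approached as far as the arm can. A call with a number of a shift or a turn outside -1 to 1 is refused whole. A call with a gripper value outside its range is refused whole. The fingers move at their own pace and stop on an object; "squeeze" is the grip in N (left out, the last holds). Time passes only in rows, so rows that repeat a pose let the fingers close. It gives the time, the measured TCP pose, the force, the opening and the grip force at its end, in the units of the state.
- monitor.state(): the state, without advancing time (a new reading comes with each control period).
- eyes.get_image(name): name is "side" or "top"; returns (picture, depth): 420x560x3 uint8, blue, green, red; 420x560 float32, mm along the optical axis (not along the pixel's ray), 0 where there is no reading.
- eyes.get_calibration(name): a dict with "fx", "fy", "cx", "cy" (pixels), "k1" (the pictures are not rectified: a ray, as slopes to the right and down, at radius r is drawn at 1 + k1 r^2 times it, then the intrinsics apply), "rvec" (rotation vector, rad) and "tvec" (3), from world to camera coordinates, as OpenCV has them. Camera axes: x right, y down, z forward; pixel columns grow to the right and rows downward; lengths in mm; the calibration is good to about 2 mm. A picture is of the moment at which its call begins. get_calibration takes no time and is no camera call.
- robot.sign_off(): hands the job in; it is judged then, once.
The state is a dict: "clock": time; "qpos": joint angles; "joint_velocities": joint speeds; "joint_torque": joint torques, N m; "position": TCP position; "ee_rot": TCP orientation; "force": force on the tool from outside, world axes, zero at the start; "wrist_torque": the same for the moment, N m; "width": finger opening in mm; "grip_force": force on a finger pad.
Only numpy, scipy, OpenCV 4.12 (cv2) and the standard library are available. Lean on these libraries where they do the work, as an engineer would, in place of code of your own. Each camera call takes 0.05 s, during which the arm holds its last target. There are 200 camera calls.

## Task

The cooking is done, so sort away what is left standing about on the island: the two loose spice jars go into the two empty bays of the oak spice rack, the salt shaker and the pepper mill each into the round well of the walnut stand that is cut for it (small well salt, large well pepper), and the lemon into the walnut bowl. Set the jars, shaker and mill down upright and do not drop them or knock any over. Leave the honey jar and the green-marked spice jar that is already in the rack where they are.

Things in the scene. Friction and masses are not known exactly. Their poses are not given: they have to be found in the camera images.
- spice_black: closed glass spice jar with a white screw cap, 47 mm across, 98 mm tall, round and 46 mm wide over its whole height; black-marked: black disc on the cap, black label. Origin: centre of its underside, z up along it.
- spice_blue: closed glass spice jar with a white screw cap, 47 mm across, 98 mm tall, round and 46 mm wide over its whole height; blue-marked: dark blue disc on the cap, blue and white label, green herbs inside. Origin: centre of its underside, z up along it.
- salt: salt shaker: glass body 44 mm across at the most, grey rounded metal cap with holes, 34 mm across, from 70 mm up; 90 mm tall in all. Origin: centre of its underside, z up along it.
- mill: pepper mill of dark turned wood: foot 58 mm across, a narrower waist, round head 50 mm across between 109 and 139 mm up, small metal finial to 150 mm. The head does not turn. Origin: centre of its underside, z up along it.
- lemon: yellow lemon lying on its side, 78 mm long along its own x, 55 mm wide (y), 56 mm high. Origin at the start: on its underside below the middle; it turns with the lemon if that rolls.
- rack: oak spice rack with brass rails, fixed to the island: three open-topped bays in a row along its y, centred at y = +66, 0 and -66 mm, each 62 mm square inside. Floor 8 mm above its underside; partitions 23 mm high, rails along both long sides 34 mm high, end cheeks 40 mm high (all from the island). Outside 82 x 214 mm. The bay at y = +66 mm already holds the green-marked jar, the other two are empty. Origin: centre of its underside.
- stand: stand, a dark walnut block 94 x 172 x 26 mm, fixed to the island, with two round flat-bottomed wells, their floors 10 mm above its underside (16 mm deep, 3 mm chamfer): the large well, 70 mm across, at y = -40 mm is for the pepper mill, the small one, 56 mm across, at y = +44 mm for the salt shaker. Origin: centre of its underside; x across, y along the block.
- bowl: empty turned walnut bowl, fixed to the island, 156 mm across the rim, 55 mm high, inner floor about 7 mm up and 80 mm across, the sides flaring to the rim. Origin: centre of its underside.
- spice_green: closed glass spice jar with a white screw cap, 47 mm across, 98 mm tall, round and 46 mm wide over its whole height; green-marked: green disc on the cap, green label, red powder inside. It stands in the rack already and stays there. Origin: centre of its underside, z up along it.
- honey: honey jar with a wide grey lid, 66 x 72 mm, 102 mm tall; a bystander that stays where it is. Origin: centre of its underside, z up along it.
Not all that is in view belongs to the job. Leave any pink or purple look-alike of the spice_blue alone. What is shaped like the spice_black but pink is not meant.

How it is judged:
By the outcome, as a careful person would: the job done as asked, in the order asked, and still so for the second after the job is handed in, with the robot touching nothing.
It also fails if it takes over 136 s, if anything falls off the work surface, if the arm or the gripper's body presses on something with over 40 N, if the wrist force passes 120 N, or if a joint passes its speed limit or range.

## Working session

There is one attempt and no reset: what is moved stays moved. The work goes in short steps, Python scripts to look and compute and a tool call to move; the robot and the scene stay as the last step left them, time stands still between calls to the robot, and variables do not carry over. Pictures are saved under pics/ and viewed, at most 15 in all, crops included, and the job is handed in when it is done.

Besides the shell and the picture viewer there is one more tool, called after "Emit:" as name(argument=value, ...), one argument or row to a line, values as JSON. arm_command: Moves the arm, as the interface text tells. Its arguments: {"type":"object","properties":{"rows":{"type":"array"},"squeeze":{"type":"number"}},"required":["rows"]}

```bash
mkdir -p pics
python3 - <<'E'
from plant import monitor, eyes
import cv2,numpy as np
for n in("top","side"):
    im,d=eyes.get_image(n); cv2.imwrite(f"pics/{n}0.png",im); np.save(f"{n}0.npy",d)
    c=eyes.get_calibration(n); print(n,c)
    R=cv2.Rodrigues(np.array(c["rvec"],float))[0]; print(-R.T@np.array(c["tvec"],float).ravel())
print(monitor.state())
E
```

```text
top {'fx': 456.20541722748357, 'fy': 456.20541722748357, 'cx': 284.63444245442787, 'cy': 203.6980374189755, 'k1': -0.11581250274468799, 'rvec': array([ 2.20151383, -2.01221434,  0.20769343]), 'tvec': array([   5.42319623,  377.70092345, 1268.27907479])}
[ 109.66711768   15.23471975 1318.6964157 ]
side {'fx': 449.0306869537154, 'fy': 449.0306869537154, 'cx': 281.9973615901806, 'cy': 209.61580572984008, 'k1': -0.15272741992264907, 'rvec': array([ 2.16239515, -0.61831301,  0.27645501]), 'tvec': array([-322.26369519,  191.17405231, 1079.25681559])}
[ -93.50169757 -800.72190965  809.50511886]
{'clock': 0.1, 'qpos': array([ 1.00388757e+00,  2.45739965e-01,  1.55885433e+00,  1.23101916e-06,
        1.33870148e+00, -1.74086921e-01]), 'joint_velocities': array([-0.00120288, -0.00100773, -0.0032585 ,  0.00131937, -0.00085277,
       -0.00048383]), 'joint_torque': array([-9.90246117e-04, -4.16915166e+01, -3.15524304e+01,  6.86336355e-02,
        3.09163285e-02, -1.96580237e-05]), 'position': array([248.52704229, 600.0612343 , 215.47857566]), 'ee_rot': array([-3.08891866e-04,  1.95150588e-01,  9.80772921e-01, -7.93565433e-04]), 'force': array([-0.03942594,  0.52757728, -0.52906936]), 'wrist_torque': array([-0.01085702, -0.01253682,  0.00312662]), 'grip_force': 0.0, 'width': 93.84643253249561}
```

View pics/top0.png

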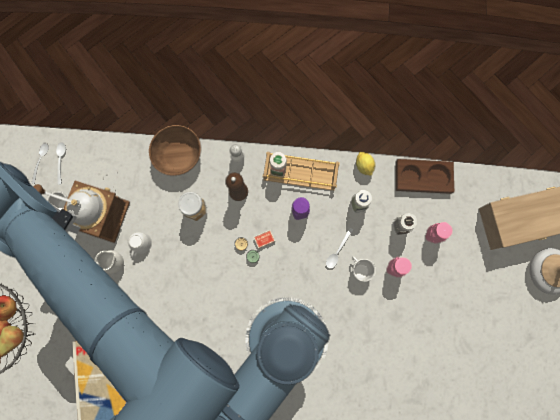

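View pics/side0.png

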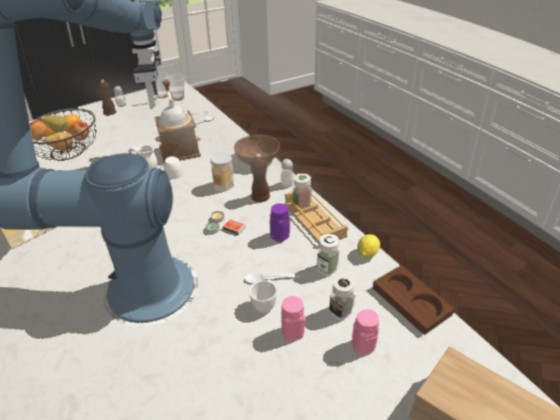

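The top view has up as +x and left as +y. It shows:
- bowl (175,150), salt (236,150), mill (236,185), honey (192,206)
- rack (301,172) with the green jar at (278,160), lemon (366,162), stand (425,176)
- loose jars at (362,200) and (407,223)

Possible look-alikes are the purple jar (300,208), the pink jars (400,267) and (440,233), and a far salt and mill in the side view at (120,95) and (105,95). I'll check my choice in a close crop.

```bash
cat > h.py <<'E'
import cv2,numpy as np
from plant import eyes,monitor
def cam(n):
    c=eyes.get_calibration(n);K=np.array([[c["fx"],0,c["cx"]],[0,c["fy"],c["cy"]],[0,0,1]])
    R=cv2.Rodrigues(np.array(c["rvec"],float))[0];return K,np.array([c["k1"],0,0,0,0.]),R,np.array(c["tvec"],float).ravel()
def ray(n,u,v):
    K,D,R,t=cam(n);s=cv2.undistortPointsIter(np.array([[[u,v]]],float),K,D,None,None,(3,100,1e-9))[0,0]
    return -R.T@t,R.T@np.array([s[0],s[1],1])
def plane(n,u,v,z):
    o,d=ray(n,u,v);return (o+d*(z-o[2])/d[2])
def dep(n,u,v,dm):
    w=dm[int(v)-1:int(v)+2,int(u)-1:int(u)+2];w=w[w>0];o,d=ray(n,u,v);return o+d*np.median(w) if len(w) else None
def proj(n,p):
    K,D,R,t=cam(n);return cv2.projectPoints(np.array([p],float),cv2.Rodrigues(R)[0],t,K,D)[0].ravel()
def two(a,b):
    (o,d),(p,e)=ray("top",*a),ray("side",*b)
    s=np.linalg.lstsq(np.c_[d,-e],p-o,rcond=None)[0];return (o+d*s[0]+p+e*s[1])/2,np.linalg.norm(o+d*s[0]-p-e*s[1])
E
python3 - <<'E'
from h import *
np.set_printoptions(precision=1,suppress=True)
im=cv2.imread("pics/top0.png");d=np.load("top0.npy");ds=np.load("side0.npy")
cv2.imwrite("pics/c1.png",cv2.resize(im[115:255,140:340],None,fx=4,fy=4,interpolation=cv2.INTER_CUBIC))
cv2.imwrite("pics/c2.png",cv2.resize(im[140:290,290:470],None,fx=4,fy=4,interpolation=cv2.INTER_CUBIC))
for n,u,v in [("bowl",175,152),("salt",236,149),("mill",236,179),("green",278,157),("lemon",366,162),("blue",363,198),("black",408,220),("stand",425,176),("honey",191,203),("purple",300,206)]: print(n,dep("top",u,v,d),plane("top",u,v,0))
for u,v in [(105,85),(120,92),(105,110)]: print(dep("side",u,v,ds))
E
```

```text
bowl [512.7 386.1   5.2] [514.3 387.5   0. ]
salt [511.4 190.1  86.7] [539.6 202.4   0. ]
mill [411.1 173.4 136.4] [445.9 191.7   0. ]
green [492.3  68.3 105.3] [525.5  72.9   0. ]
lemon [ 516.9 -185.1   53.6] [ 534.2 -193.6    0. ]
blue [ 399.2 -175.4   96. ] [ 421.9 -190.3    0. ]
black [ 348.3 -302.2   98.1] [ 367.5 -327.7    0. ]
stand [ 500.6 -369.    21.7] [ 507.2 -375.4    0. ]
honey [342.  294.2  99.8] [361. 317.   0.]
purple [361.1  -4.2  96.7] [381.   -5.8   0. ]
[ 167.1 1045.6  133.5]
[ 229.3 1093.1   68.9]
[ 142.6 1046.7   26.7]
```

View pics/c1.png

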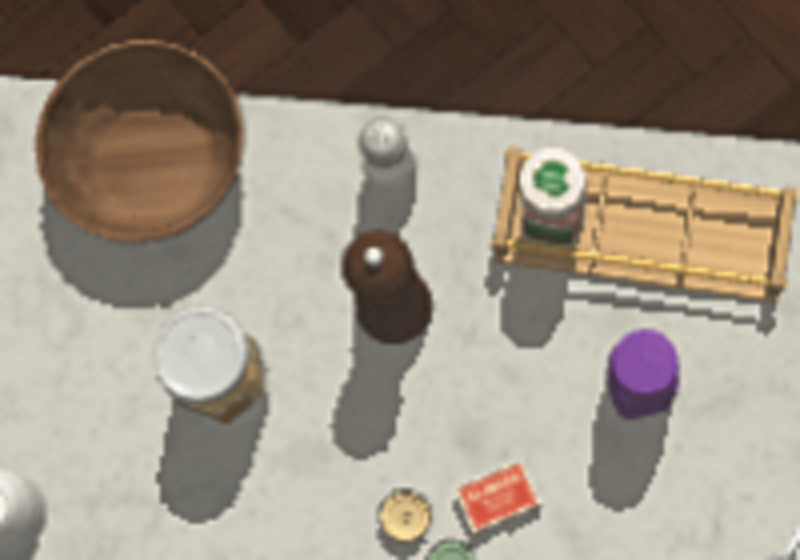

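View pics/c2.png

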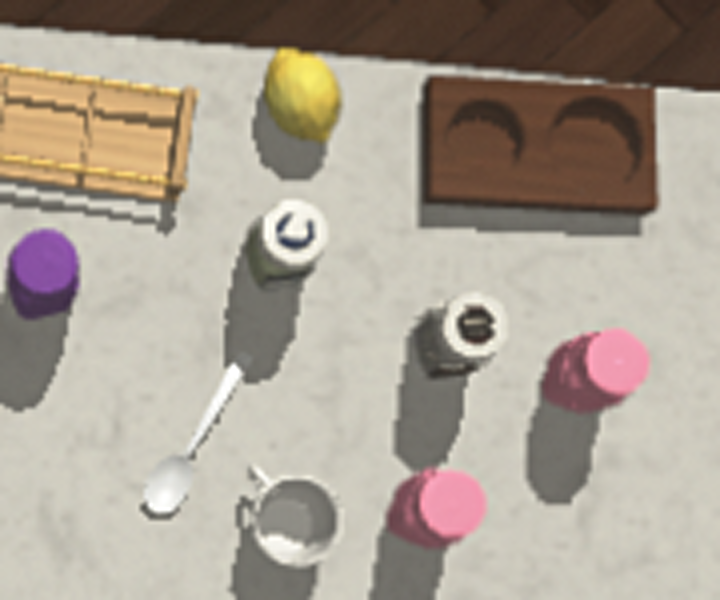

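The crops confirm the choice. The blue-disc jar's cap is at (363,198), the black-disc jar's at (408.6,221.4), salt at (235.6,150), the mill finial at (233,179), and the lemon at (366,164). The purple and pink jars are decoys, and the far salt and mill (y≈1046) are out of reach. Next I'll measure the rack, stand, bowl and lemon.

Run:
```python
from h import *
np.set_printoptions(precision=1,suppress=True)
im=cv2.imread("pics/top0.png");d=np.load("top0.npy")
K,D,R,t=cam("top")
v,u=np.mgrid[0:420,0:560];s=cv2.undistortPointsIter(np.dstack([u,v]).reshape(-1,1,2).astype(float),K,D,None,None,(3,60,1e-9)).reshape(420,560,2)
X=(np.dstack([s*d[...,None],d])-t)@R
def box(x0,x1,y0,y1,z0,z1): return (d>0)&(X[...,0]>x0)&(X[...,0]<x1)&(X[...,1]>y0)&(X[...,1]<y1)&(X[...,2]>z0)&(X[...,2]<z1)
def rect(m,z,nm):
    n,l,st,_=cv2.connectedComponentsWithStats(m.astype(np.uint8));k=1+np.argmax(st[1:,4]);m=l==k
    p=np.array([plane("top",b,a,z)[:2] for a,b in np.argwhere(m)],np.float32)
    print(nm,m.sum(),"z",np.median(X[m][:,2]),cv2.minAreaRect(p),"mean",p.mean(0));return m
rect(box(430,570,-500,-250,18,35),26,"stand")
rect(box(430,570,-150,150,28,50),36,"rack")
for z in (5,): 
  m=box(430,570,-500,-250,2,17); print("wells floor pts",m.sum())
h=cv2.cvtColor(im,cv2.COLOR_BGR2HSV)
m=(h[...,0]>20)&(h[...,0]<35)&(h[...,1]>150)&box(430,590,-250,-120,15,70)
m=rect(m,30,"lemon")
for n,p,z in [("bowl",(174.6,149.6),55),("salt",(235.4,149.9),82),("mill",(232.7,178.7),148),("millhead",(234,180.5),124),("green",(277.7,159.7),106),("blue",(363,197.5),98),("black",(408.4,221.2),98),
 ("rBL",(268,152.2),40),("rFL",(264.7,179.5),40),("rBR",(338.2,161.5),40),("rFR",(334,188.5),40),("pink1",(444,230),98),("pink2",(403,265),98)]: print(n,plane("top",*p,z))
```

```text
stand 1101 z 24.12756626941219 ((502.1459045410156, -367.4330749511719), (94.62622833251953, 174.84420776367188), 2.571972608566284) mean [ 502.4 -363.3]
rack 212 z 34.80083567716325 ((480.5183410644531, -27.387451171875), (160.2497100830078, 79.38404846191406), 88.06708526611328) mean [492.2 -62.7]
wells floor pts 876
lemon 53 z 44.96165590120874 ((544.5635986328125, -177.08396911621094), (22.822587966918945, 40.225826263427734), 21.005407333374023) mean [ 543.6 -175.5]
bowl [504.6 374.3  55. ]
salt [510.1 192.1  82. ]
mill [408.2 180.7 148. ]
millhead [409.7 180.  124. ]
green [484.2  68.4 106. ]
blue [ 400.1 -175.    98. ]
black [ 345.1 -303.4   98. ]
rBL [525.  101.8  40. ]
rFL [441.6 103.2  40. ]
rBR [ 515.2 -105.6   40. ]
rFR [432.9 -98.7  40. ]
pink1 [ 329.2 -403.6   98. ]
pink2 [ 224.4 -293.5   98. ]
```

Measured positions, which agree with the given sizes and heights:
- Stand: centre (502,-367), yaw 2.6°.
- Rack: centre (480,0), yaw about -2°. The free bays are near (480,0) and (477.5,-66).

I'm setting off now.

Emit:
arm_command(
  rows=[
    {"tx": -0.52, "ty": -0.5, "tz": -0.06, "az": 0.386, "grip": -0.6},
    {"tx": -0.52, "ty": -0.5, "tz": -0.06, "az": 0.386, "grip": -0.6},
    {"tx": -0.52, "ty": -0.5, "tz": -0.06, "az": 0.386, "grip": -0.6},
    {"tx": -0.52, "ty": -0.5, "tz": -0.06, "az": 0.386, "grip": -0.6},
    {"tx": -0.52, "ty": -0.5, "tz": -0.06, "az": 0.386, "grip": -0.6},
    {"tx": -0.52, "ty": -0.5, "tz": -0.06, "az": 0.386, "grip": -0.6},
    {"tx": -0.52, "ty": -0.5, "tz": -0.06, "az": 0.386, "grip": -0.6},
    {"tx": -0.52, "ty": -0.5, "tz": -0.06, "az": 0.386, "grip": -0.6},
    {"tx": -0.52, "ty": -0.5, "tz": -0.06, "az": 0.386, "grip": -0.6},
    {"tx": -0.52, "ty": -0.5, "tz": -0.06, "az": 0.386, "grip": -0.6},
    {"tx": -0.52, "ty": -0.5, "tz": -0.06, "az": 0.386, "grip": -0.6},
    {"tx": -0.52, "ty": -0.5, "tz": -0.06, "az": 0.386, "grip": -0.6},
  ],
)

```text
schema error: expected keys tx, ty, tz, ax, ay, az, grip
```

```bash
cat > go.py <<'E'
import sys,numpy as np
from plant import monitor
from scipy.spatial.transform import Rotation as Ro
s=monitor.state();q=s["ee_rot"];R=Ro.from_quat([q[1],q[2],q[3],q[0]]).as_matrix()
np.set_printoptions(precision=3,suppress=True)
print("pos",s["position"],"yangle",np.degrees(np.arctan2(R[1,1],R[0,1])),"zax",R[:,2],"w",s["width"],"gf",s["grip_force"],"F",s["force"],"t",s["clock"])
for a in sys.argv[1:]: print(a,R.T@(np.array(eval(a),float)-s["position"])/600)
E
python3 go.py "(400,-175,160)" "(400,-175,52)"
```

```text
pos [248.527 600.061 215.479] yangle 67.49296459782828 zax [-0.001 -0.001 -1.   ] w 93.84643253249561 gf 0.0 F [-0.039  0.528 -0.529] t 0.1
(400,-175,160) [-0.728 -1.097  0.094]
(400,-175,52) [-0.728 -1.096  0.274]
```

Emit:
arm_command(
  rows=[
    {"tx": -0.52, "ty": -0.5, "tz": -0.06, "ax": 0, "ay": 0, "az": 0.386, "grip": -0.6},
    {"tx": -0.52, "ty": -0.5, "tz": -0.06, "ax": 0, "ay": 0, "az": 0.386, "grip": -0.6},
    {"tx": -0.52, "ty": -0.5, "tz": -0.06, "ax": 0, "ay": 0, "az": 0.386, "grip": -0.6},
    {"tx": -0.52, "ty": -0.5, "tz": -0.06, "ax": 0, "ay": 0, "az": 0.386, "grip": -0.6},
    {"tx": -0.52, "ty": -0.5, "tz": -0.06, "ax": 0, "ay": 0, "az": 0.386, "grip": -0.6},
    {"tx": -0.52, "ty": -0.5, "tz": -0.06, "ax": 0, "ay": 0, "az": 0.386, "grip": -0.6},
    {"tx": -0.52, "ty": -0.5, "tz": -0.06, "ax": 0, "ay": 0, "az": 0.386, "grip": -0.6},
    {"tx": -0.52, "ty": -0.5, "tz": -0.06, "ax": 0, "ay": 0, "az": 0.386, "grip": -0.6},
    {"tx": -0.52, "ty": -0.5, "tz": -0.06, "ax": 0, "ay": 0, "az": 0.386, "grip": -0.6},
    {"tx": -0.52, "ty": -0.5, "tz": -0.06, "ax": 0, "ay": 0, "az": 0.386, "grip": -0.6},
    {"tx": -0.52, "ty": -0.5, "tz": -0.06, "ax": 0, "ay": 0, "az": 0.386, "grip": -0.6},
  ],
)

```text
clock: 1.2
position: [422.2, 203.5, 252.2]
ee_rot: [-0.0, 0.72, 0.694, -0.0]
force: [0.0, 1.0, 0.7]
width: 75.1
grip_force: 0.0
```

```bash
python3 go.py "(400,-175,160)" "(400,-175,52)"
```

```text
pos [422.182 203.496 252.176] yangle -2.0782463511908262 zax [-0.001  0.    -1.   ] w 75.08760141135976 gf 0.0 F [0.003 1.037 0.713] t 1.2
(400,-175,160) [-0.632 -0.014  0.153]
(400,-175,52) [-0.632 -0.014  0.333]
```

Emit:
arm_command(
  rows=[
    {"tx": -0.632, "ty": -0.014, "tz": 0.14, "ax": 0, "ay": 0, "az": 0, "grip": -0.7},
    {"tx": -0.632, "ty": -0.014, "tz": 0.14, "ax": 0, "ay": 0, "az": 0, "grip": -0.7},
    {"tx": -0.632, "ty": -0.014, "tz": 0.14, "ax": 0, "ay": 0, "az": 0, "grip": -0.7},
    {"tx": -0.632, "ty": -0.014, "tz": 0.14, "ax": 0, "ay": 0, "az": 0, "grip": -0.7},
    {"tx": -0.632, "ty": -0.014, "tz": 0.14, "ax": 0, "ay": 0, "az": 0, "grip": -0.7},
    {"tx": -0.632, "ty": -0.014, "tz": 0.14, "ax": 0, "ay": 0, "az": 0, "grip": -0.7},
    {"tx": -0.632, "ty": -0.014, "tz": 0.14, "ax": 0, "ay": 0, "az": 0, "grip": -0.7},
    {"tx": -0.632, "ty": -0.014, "tz": 0.14, "ax": 0, "ay": 0, "az": 0, "grip": -0.7},
    {"tx": -0.632, "ty": -0.014, "tz": 0.14, "ax": 0, "ay": 0, "az": 0, "grip": -0.7},
    {"tx": -0.632, "ty": -0.014, "tz": 0.14, "ax": 0, "ay": 0, "az": 0, "grip": -0.7},
  ],
)

```text
clock: 2.2
position: [400.7, -173.9, 167.9]
ee_rot: [-0.001, 0.719, 0.695, 0.0]
force: [0.3, 1.3, 0.1]
width: 79.9
grip_force: 0.0
```

```bash
python3 go.py "(400,-175,54)"
python3 - <<'E'
from h import *
im,d=eyes.get_image("side");cv2.imwrite("pics/s1.png",im)
c=im[120:340,180:480];cv2.imwrite("pics/s1c.png",cv2.resize(c,None,fx=2.6,fy=2.6,interpolation=cv2.INTER_CUBIC))
for p in [(400,-175,0),(400,-175,98),(345,-303,98),(480,0,8),(477.5,-66,8),(500,-323,26),(504,-407,26),monitor.state()["position"]]: print(p,proj("side",p))
E
```

```text
pos [ 400.669 -173.945  167.899] yangle -1.9694062558049865 zax [-0.001  0.001 -1.   ] w 79.88404101336316 gf 0.0 F [0.254 1.302 0.068] t 2.2
(400,-175,54) [-0.002 -0.001  0.19 ]
(400, -175, 0) [325.9889775 268.8607482]
(400, -175, 98) [327.81335669 239.74919025]
(345, -303, 98) [342.06658757 282.73300321]
(480, 0, 8) [312.90002931 218.4002341 ]
(477.5, -66, 8) [325.86277601 231.58699896]
(500, -323, 26) [397.33212768 282.23340401]
(504, -407, 26) [423.6502745  304.35365237]
[ 400.89831512 -173.44507312  168.19236641] [329.13016959 216.19361013]
```

View pics/s1c.png

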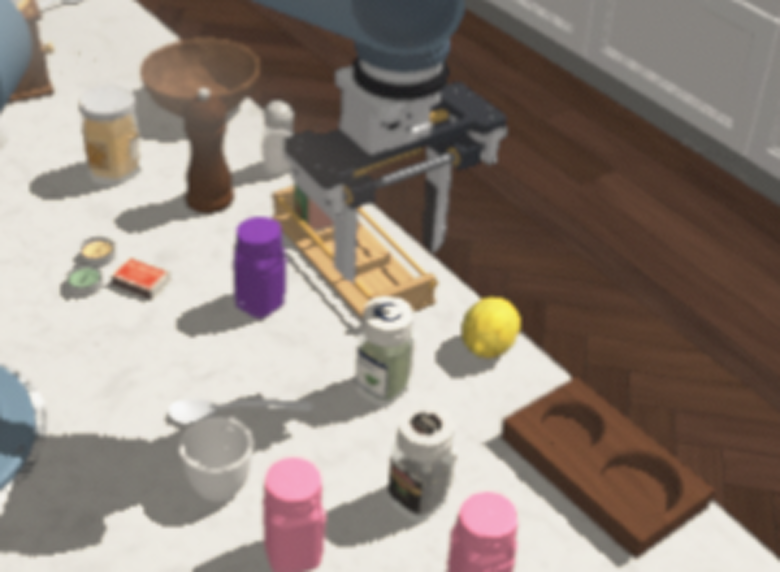

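The blue jar cap at side pixel (329,240) is within 1 px of the prediction, and the fingers are above it. The black cap at (344,283) and the wells at (399,283) and (427,305) sit a few px right of the prediction, so I'll triangulate those later. Descending on blue.

Emit:
arm_command(
  rows=[
    {"tx": -0.002, "ty": 0, "tz": 0.06, "ax": 0, "ay": 0, "az": 0, "grip": -0.7},
    {"tx": -0.002, "ty": 0, "tz": 0.12, "ax": 0, "ay": 0, "az": 0, "grip": -0.7},
    {"tx": -0.002, "ty": 0, "tz": 0.17, "ax": 0, "ay": 0, "az": 0, "grip": -0.7},
    {"tx": -0.002, "ty": 0, "tz": 0.19, "ax": 0, "ay": 0, "az": 0, "grip": -0.7},
    {"tx": -0.002, "ty": 0, "tz": 0.19, "ax": 0, "ay": 0, "az": 0, "grip": -0.7},
    {"tx": -0.002, "ty": 0, "tz": 0.19, "ax": 0, "ay": 0, "az": 0, "grip": 0.2},
    {"tx": -0.002, "ty": 0, "tz": 0.19, "ax": 0, "ay": 0, "az": 0, "grip": 0.2},
    {"tx": -0.002, "ty": 0, "tz": 0.19, "ax": 0, "ay": 0, "az": 0, "grip": 0.2},
    {"tx": -0.002, "ty": 0, "tz": 0.19, "ax": 0, "ay": 0, "az": 0, "grip": 0.2},
    {"tx": -0.002, "ty": 0, "tz": 0.19, "ax": 0, "ay": 0, "az": 0, "grip": 0.2},
    {"tx": -0.002, "ty": 0, "tz": 0.19, "ax": 0, "ay": 0, "az": 0, "grip": 0.2},
    {"tx": -0.002, "ty": 0, "tz": 0.19, "ax": 0, "ay": 0, "az": 0, "grip": 0.2},
  ],
  squeeze=20,
)

```text
clock: 3.45
position: [401.3, -176.5, 55.3]
ee_rot: [0.001, 0.719, 0.695, 0.0]
force: [0.1, 0.8, 6.0]
width: 49.7
grip_force: 20.0
```

```bash
python3 go.py
python3 - <<'E'
from h import *
for n,a,b in [("black",(408.4,221.2),(343.7,283.0)),("blue",(363,197.5),(328.7,240.3)),("small",(411.5,171.7),(399,282.7)),("large",(439.5,174),(427,305))]: print(n,two(a,b))
for q in [(447,135),(525,135),(486,100),(553,140),(642,140),(597,97)]: print(q,plane("top",290+q[0]/4-.4,140+q[1]/4-.4,26))
E
```

```text
pos [ 401.327 -176.463   55.315] yangle -1.9926321715795223 zax [ 0.001 -0.001 -1.   ] w 49.683132177025264 gf 20.0009778002277 F [0.074 0.808 6.024] t 3.45
black (array([ 346.64850108, -304.41870591,   96.85316452]), np.float64(2.9129384270951144))
blue (array([ 401.35199821, -175.64727494,   95.77185749]), np.float64(1.524696048963058))
small (array([ 506.75169392, -325.7292623 ,   24.11599435]), np.float64(5.457160000412411))
large (array([ 510.07024081, -412.03775462,   24.70815936]), np.float64(0.07295824579862455))
(447, 135) [ 500.77015574 -296.35097263   26.        ]
(525, 135) [ 506.31847845 -354.98984355   26.        ]
(486, 100) [ 530.60047515 -324.85450284   26.        ]
(553, 140) [ 504.47399327 -376.25086461   26.        ]
(642, 140) [ 510.95003082 -444.08204741   26.        ]
(597, 97) [ 541.10573788 -409.21728776   26.        ]
```

Emit:
arm_command(
  rows=[
    {"tx": 0, "ty": 0, "tz": -0.05, "ax": 0, "ay": 0, "az": 0, "grip": 0.2},
    {"tx": 0, "ty": 0, "tz": -0.12, "ax": 0, "ay": 0, "az": 0, "grip": 0.2},
    {"tx": 0, "ty": 0, "tz": -0.2, "ax": 0, "ay": 0, "az": 0, "grip": 0.2},
    {"tx": 0, "ty": 0, "tz": -0.2, "ax": 0, "ay": 0, "az": 0, "grip": 0.2},
    {"tx": 0, "ty": 0, "tz": -0.2, "ax": 0, "ay": 0, "az": 0, "grip": 0.2},
  ],
)

```text
clock: 3.95
position: [400.7, -176.1, 174.8]
ee_rot: [0.001, 0.719, 0.695, 0.0]
force: [0.1, -0.5, -1.4]
width: 50.0
grip_force: 20.0
```

```bash
python3 go.py "(480,0,175)"
python3 - <<'E'
from h import *
t=cv2.imread("pics/top0.png");s=cv2.imread("pics/side0.png")
out=[]
th=np.radians(-2)
def W(x,y,z): return (480+x*np.cos(th)-y*np.sin(th), x*np.sin(th)+y*np.cos(th),z)
P=[W(a*41,b*107,40) for a in(1,-1) for b in(1,-1)]+[W(a*31,b*33,23) for a in(1,-1) for b in(1,-1)]
for n,im,(u,v) in [("top",t,(258,145)),("side",s,(275,170))]:
    c=cv2.resize(im[v:v+85,u:u+85],None,fx=4.7,fy=4.7,interpolation=cv2.INTER_CUBIC)
    for p in P:
        q=(proj(n,p)-[u,v]+.5)*4.7; cv2.circle(c,tuple(int(i) for i in q),2,(0,0,255),-1)
    out.append(c)
cv2.imwrite("pics/rk.png",np.hstack(out))
print(plane("top",300.4,169.1,34))
E
```

```text
pos [ 400.741 -176.118  174.799] yangle -1.9906335079226032 zax [ 0.001 -0.001 -1.   ] w 49.960917131590556 gf 19.997986215166748 F [ 0.1   -0.536 -1.429] t 3.95
(480,0,175) [ 0.298  0.122 -0.   ]
[483.84518454   2.69997686  34.        ]
```

View pics/rk.png

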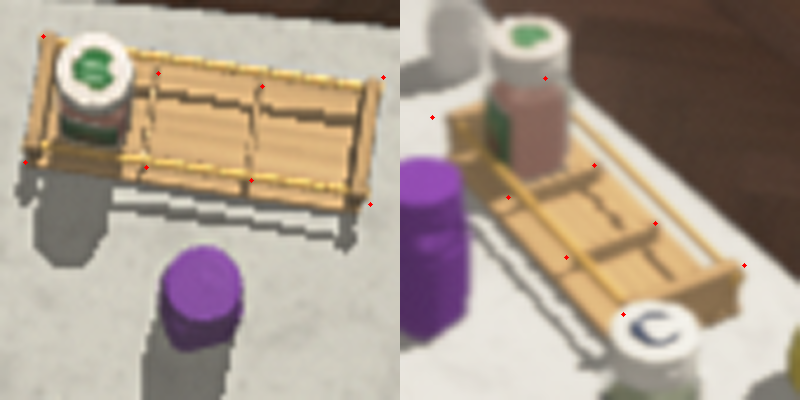

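The predicted rack corners and partitions fall within about 3 mm in both views. Shifting the estimate by about +2 mm in x and +1 mm in y puts the middle bay at (482,1) and the right bay at (479,-65).

Emit:
arm_command(
  rows=[
    {"tx": 0.3, "ty": 0.125, "tz": 0, "ax": 0, "ay": 0, "az": 0, "grip": 0.2},
    {"tx": 0.3, "ty": 0.125, "tz": 0, "ax": 0, "ay": 0, "az": 0, "grip": 0.2},
    {"tx": 0.3, "ty": 0.125, "tz": 0, "ax": 0, "ay": 0, "az": 0, "grip": 0.2},
    {"tx": 0.3, "ty": 0.125, "tz": 0, "ax": 0, "ay": 0, "az": 0, "grip": 0.2},
    {"tx": 0.3, "ty": 0.125, "tz": 0, "ax": 0, "ay": 0, "az": 0, "grip": 0.2},
    {"tx": 0.3, "ty": 0.125, "tz": 0, "ax": 0, "ay": 0, "az": 0, "grip": 0.2},
    {"tx": 0.3, "ty": 0.125, "tz": 0.05, "ax": 0, "ay": 0, "az": 0, "grip": 0.2},
    {"tx": 0.3, "ty": 0.125, "tz": 0.1, "ax": 0, "ay": 0, "az": 0, "grip": 0.2},
    {"tx": 0.3, "ty": 0.125, "tz": 0.1, "ax": 0, "ay": 0, "az": 0, "grip": 0.2},
  ],
)

```text
clock: 4.85
position: [477.3, 0.9, 109.3]
ee_rot: [-0.005, 0.72, 0.694, -0.003]
force: [-1.9, -1.1, -0.8]
width: 50.3
grip_force: 20.0
```

```bash
python3 go.py "(482,1,64)"
python3 - <<'E'
from h import *
im,d=eyes.get_image("side");c=im[130:260,235:365]
cv2.imwrite("pics/s2.png",cv2.resize(c,None,fx=4.5,fy=4.5,interpolation=cv2.INTER_CUBIC))
E
```

```text
pos [477.252   0.93  109.321] yangle -2.1163346023237355 zax [-0.011  0.002 -1.   ] w 50.31568099687036 gf 19.99794349889271 F [-1.906 -1.064 -0.83 ] t 4.85
(482,1,64) [0.    0.009 0.075]
```

View pics/s2.png

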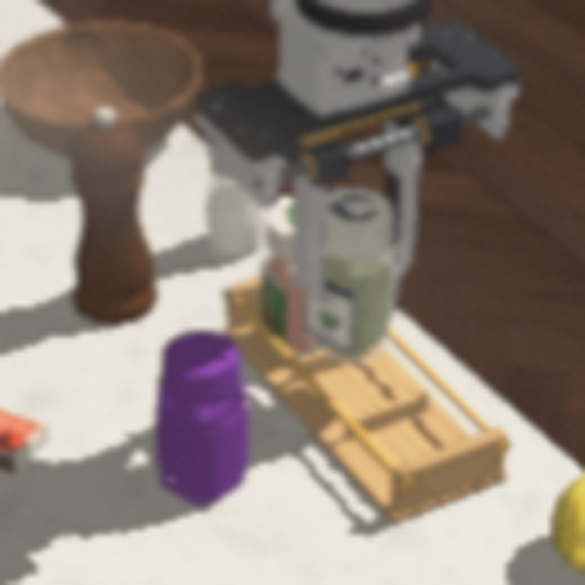

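The blue jar hangs upright over the middle bay, around (350,345) in the crop, clear of the green jar. The arm reads about 5 mm off its target, so I'll let it settle before lowering.

Emit:
arm_command(
  rows=[
    {"tx": 0, "ty": 0, "tz": 0, "ax": 0, "ay": 0, "az": 0, "grip": 0.2},
    {"tx": 0, "ty": 0, "tz": 0, "ax": 0, "ay": 0, "az": 0, "grip": 0.2},
    {"tx": 0, "ty": 0, "tz": 0, "ax": 0, "ay": 0, "az": 0, "grip": 0.2},
  ],
)

```text
clock: 5.2
position: [482.8, 0.9, 115.9]
ee_rot: [0.001, 0.719, 0.695, 0.001]
force: [0.3, 0.6, -0.6]
width: 50.1
grip_force: 20.0
```

```bash
python3 go.py "(482,1,64)"
python3 - <<'E'
from plant import monitor
s=monitor.state();print(s["qpos"],s["joint_velocities"],s["joint_torque"],s["wrist_torque"])
E
```

```text
pos [482.753   0.881 115.914] yangle -2.0091510126075813 zax [ 0.003 -0.001 -1.   ] w 50.05227654975618 gf 19.998059913050383 F [ 0.322  0.6   -0.605] t 5.2
(482,1,64) [ 0.    -0.001  0.087]
[-2.33574441e-01 -3.32334065e-02  2.05631230e+00 -2.89173542e-05
  1.11587032e+00 -1.98494762e-01] [ 0.00294845  0.00310142  0.00401201  0.00225574 -0.00103268  0.00049631] [-9.90965939e-02 -2.72246701e+01 -2.86648142e+01  6.01121457e-02
  2.92354706e-02 -6.26076217e-04] [-0.08467978  0.05219559 -0.02210876]
```

Emit:
arm_command(
  rows=[
    {"tx": 0, "ty": 0, "tz": 0.03, "ax": 0, "ay": 0, "az": 0, "grip": 0.2},
    {"tx": 0, "ty": 0, "tz": 0.06, "ax": 0, "ay": 0, "az": 0, "grip": 0.2},
    {"tx": 0, "ty": 0, "tz": 0.075, "ax": 0, "ay": 0, "az": 0, "grip": 0.2},
    {"tx": 0, "ty": 0, "tz": 0.081, "ax": 0, "ay": 0, "az": 0, "grip": 0.2},
    {"tx": 0, "ty": 0, "tz": 0.084, "ax": 0, "ay": 0, "az": 0, "grip": 0.2},
    {"tx": 0, "ty": 0, "tz": 0.086, "ax": 0, "ay": 0, "az": 0, "grip": 0.2},
    {"tx": 0, "ty": 0, "tz": 0.087, "ax": 0, "ay": 0, "az": 0, "grip": 0.2},
    {"tx": 0, "ty": 0, "tz": 0.087, "ax": 0, "ay": 0, "az": 0, "grip": 0.2},
    {"tx": 0, "ty": 0, "tz": 0.087, "ax": 0, "ay": 0, "az": 0, "grip": 0.2},
  ],
)

```text
clock: 6.1
position: [482.6, 1.2, 63.3]
ee_rot: [0.001, 0.719, 0.695, 0.0]
force: [-1.9, 0.9, 6.6]
width: 49.8
grip_force: 20.0
```

```bash
python3 go.py
```

```text
pos [482.584   1.24   63.332] yangle -1.982746871226542 zax [ 0.001 -0.    -1.   ] w 49.79739040950951 gf 20.000079141464084 F [-1.935  0.875  6.575] t 6.1
```

Emit:
arm_command(
  rows=[
    {"tx": 0, "ty": 0, "tz": 0, "ax": 0, "ay": 0, "az": 0, "grip": -0.5},
    {"tx": 0, "ty": 0, "tz": 0, "ax": 0, "ay": 0, "az": 0, "grip": -0.5},
    {"tx": 0, "ty": 0, "tz": 0, "ax": 0, "ay": 0, "az": 0, "grip": -0.5},
    {"tx": 0, "ty": 0, "tz": -0.08, "ax": 0, "ay": 0, "az": 0, "grip": -0.5},
    {"tx": 0, "ty": 0, "tz": -0.16, "ax": 0, "ay": 0, "az": 0, "grip": -0.5},
    {"tx": -0.516, "ty": -0.209, "tz": -0.18, "ax": 0, "ay": 0, "az": 0, "grip": -0.7},
    {"tx": -0.516, "ty": -0.209, "tz": -0.18, "ax": 0, "ay": 0, "az": 0, "grip": -0.7},
    {"tx": -0.516, "ty": -0.209, "tz": -0.18, "ax": 0, "ay": 0, "az": 0, "grip": -0.7},
    {"tx": -0.516, "ty": -0.209, "tz": -0.18, "ax": 0, "ay": 0, "az": 0, "grip": -0.7},
    {"tx": -0.516, "ty": -0.209, "tz": -0.18, "ax": 0, "ay": 0, "az": 0, "grip": -0.7},
    {"tx": -0.516, "ty": -0.209, "tz": -0.18, "ax": 0, "ay": 0, "az": 0, "grip": -0.7},
    {"tx": -0.516, "ty": -0.209, "tz": -0.18, "ax": 0, "ay": 0, "az": 0, "grip": -0.7},
  ],
)

```text
clock: 7.3
position: [344.3, -306.2, 170.5]
ee_rot: [0.0, 0.72, 0.694, -0.0]
force: [1.3, 0.1, 1.0]
width: 79.7
grip_force: 0.0
```

Emit:
arm_command(
  rows=[
    {"tx": 0, "ty": 0, "tz": 0, "ax": 0, "ay": 0, "az": 0, "grip": -0.7},
    {"tx": 0, "ty": 0, "tz": 0, "ax": 0, "ay": 0, "az": 0, "grip": -0.7},
    {"tx": 0, "ty": 0, "tz": 0, "ax": 0, "ay": 0, "az": 0, "grip": -0.7},
  ],
)

```text
clock: 7.6
position: [346.0, -302.7, 169.8]
ee_rot: [-0.0, 0.719, 0.695, 0.0]
force: [-0.3, 0.9, -0.1]
width: 79.8
grip_force: 0.0
```

```bash
python3 go.py "(346.5,-304,55)"
python3 - <<'E'
from h import *
im,d=eyes.get_image("side");c=im[130:380,235:465]
cv2.imwrite("pics/s3.png",cv2.resize(c,None,fx=2.4,fy=2.4,interpolation=cv2.INTER_CUBIC))
p=monitor.state()["position"];print((proj("side",p)-[235,130])*2.4)
E
```

```text
pos [ 346.018 -302.682  169.849] yangle -1.9254335945140328 zax [-0.     0.001 -1.   ] w 79.81171627349899 gf 0.0 F [-0.297  0.888 -0.076] t 7.6
(346.5,-304,55) [-0.002  0.001  0.191]
[263.4903563 307.734389 ]
```

View pics/s3.png

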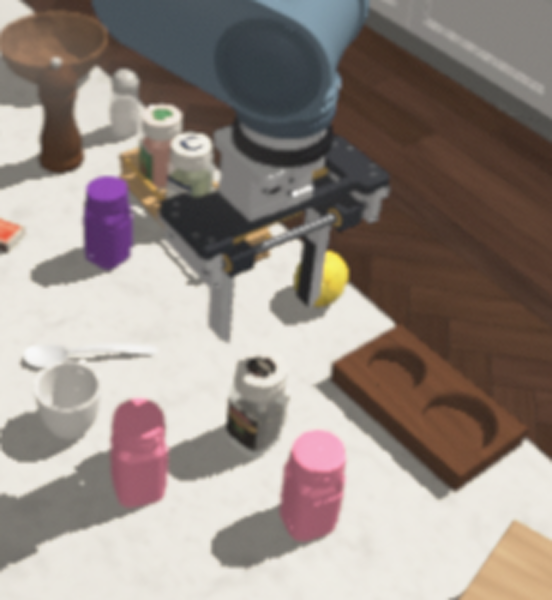

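Blue stands upright beside green, at (193,165). The open fingers straddle the black jar's cap at (261,368), and the pinks are clear. Descending.

Emit:
arm_command(
  rows=[
    {"tx": -0.002, "ty": 0.001, "tz": 0.06, "ax": 0, "ay": 0, "az": 0, "grip": -0.7},
    {"tx": -0.002, "ty": 0.001, "tz": 0.12, "ax": 0, "ay": 0, "az": 0, "grip": -0.7},
    {"tx": -0.002, "ty": 0.001, "tz": 0.17, "ax": 0, "ay": 0, "az": 0, "grip": -0.7},
    {"tx": -0.002, "ty": 0.001, "tz": 0.191, "ax": 0, "ay": 0, "az": 0, "grip": -0.7},
    {"tx": -0.002, "ty": 0.001, "tz": 0.191, "ax": 0, "ay": 0, "az": 0, "grip": -0.7},
    {"tx": -0.002, "ty": 0.001, "tz": 0.191, "ax": 0, "ay": 0, "az": 0, "grip": -0.7},
    {"tx": -0.002, "ty": 0.001, "tz": 0.191, "ax": 0, "ay": 0, "az": 0, "grip": 0.2},
    {"tx": -0.002, "ty": 0.001, "tz": 0.191, "ax": 0, "ay": 0, "az": 0, "grip": 0.2},
    {"tx": -0.002, "ty": 0.001, "tz": 0.191, "ax": 0, "ay": 0, "az": 0, "grip": 0.2},
    {"tx": -0.002, "ty": 0.001, "tz": 0.191, "ax": 0, "ay": 0, "az": 0, "grip": 0.2},
    {"tx": -0.002, "ty": 0.001, "tz": 0.191, "ax": 0, "ay": 0, "az": 0, "grip": 0.2},
    {"tx": -0.002, "ty": 0.001, "tz": 0.191, "ax": 0, "ay": 0, "az": 0, "grip": 0.2},
  ],
)

```text
clock: 8.85
position: [346.6, -305.3, 56.1]
ee_rot: [0.001, 0.719, 0.695, -0.0]
force: [1.6, 0.1, 1.9]
width: 48.5
grip_force: 20.0
```

```bash
python3 go.py "(479.5,-64.5,170)"
```

```text
pos [ 346.638 -305.335   56.119] yangle -1.9956627761641652 zax [ 0.001 -0.001 -1.   ] w 48.49323377171437 gf 20.000058179721236 F [1.596 0.138 1.915] t 8.85
(479.5,-64.5,170) [ 0.409  0.207 -0.19 ]
```

Emit:
arm_command(
  rows=[
    {"tx": 0, "ty": 0, "tz": -0.05, "ax": 0, "ay": 0, "az": 0, "grip": 0.2},
    {"tx": 0, "ty": 0, "tz": -0.12, "ax": 0, "ay": 0, "az": 0, "grip": 0.2},
    {"tx": 0, "ty": 0, "tz": -0.19, "ax": 0, "ay": 0, "az": 0, "grip": 0.2},
    {"tx": 0.409, "ty": 0.207, "tz": -0.19, "ax": 0, "ay": 0, "az": 0, "grip": 0.2},
    {"tx": 0.409, "ty": 0.207, "tz": -0.19, "ax": 0, "ay": 0, "az": 0, "grip": 0.2},
    {"tx": 0.409, "ty": 0.207, "tz": -0.19, "ax": 0, "ay": 0, "az": 0, "grip": 0.2},
    {"tx": 0.409, "ty": 0.207, "tz": -0.19, "ax": 0, "ay": 0, "az": 0, "grip": 0.2},
    {"tx": 0.409, "ty": 0.207, "tz": -0.19, "ax": 0, "ay": 0, "az": 0, "grip": 0.2},
    {"tx": 0.409, "ty": 0.207, "tz": -0.19, "ax": 0, "ay": 0, "az": 0, "grip": 0.2},
    {"tx": 0.409, "ty": 0.207, "tz": -0.19, "ax": 0, "ay": 0, "az": 0, "grip": 0.2},
    {"tx": 0.409, "ty": 0.207, "tz": -0.19, "ax": 0, "ay": 0, "az": 0, "grip": 0.2},
    {"tx": 0.409, "ty": 0.207, "tz": -0.19, "ax": 0, "ay": 0, "az": 0, "grip": 0.2},
  ],
)

```text
clock: 10.05
position: [478.4, -64.8, 169.3]
ee_rot: [-0.0, 0.72, 0.694, -0.0]
force: [0.2, 0.6, -1.3]
width: 48.8
grip_force: 20.0
```

```bash
python3 go.py "(479.5,-64.5,64)"
```

```text
pos [478.369 -64.849 169.334] yangle -2.0619126675752892 zax [-0.001 -0.    -1.   ] w 48.80330477165905 gf 19.99688986223191 F [ 0.249  0.59  -1.317] t 10.05
(479.5,-64.5,64) [0.001 0.002 0.176]
```

Emit:
arm_command(
  rows=[
    {"tx": 0, "ty": 0, "tz": 0.05, "ax": 0, "ay": 0, "az": 0, "grip": 0.2},
    {"tx": 0, "ty": 0, "tz": 0.1, "ax": 0, "ay": 0, "az": 0, "grip": 0.2},
    {"tx": 0, "ty": 0, "tz": 0.14, "ax": 0, "ay": 0, "az": 0, "grip": 0.2},
    {"tx": 0, "ty": 0, "tz": 0.16, "ax": 0, "ay": 0, "az": 0, "grip": 0.2},
    {"tx": 0, "ty": 0, "tz": 0.168, "ax": 0, "ay": 0, "az": 0, "grip": 0.2},
    {"tx": 0, "ty": 0, "tz": 0.172, "ax": 0, "ay": 0, "az": 0, "grip": 0.2},
    {"tx": 0, "ty": 0, "tz": 0.175, "ax": 0, "ay": 0, "az": 0, "grip": 0.2},
    {"tx": 0, "ty": 0, "tz": 0.175, "ax": 0, "ay": 0, "az": 0, "grip": 0.2},
    {"tx": 0, "ty": 0, "tz": 0.175, "ax": 0, "ay": 0, "az": 0, "grip": 0.2},
  ],
)

```text
clock: 10.95
position: [479.6, -64.2, 65.5]
ee_rot: [0.001, 0.719, 0.695, 0.0]
force: [0.6, -0.0, -1.5]
width: 48.7
grip_force: 20.0
```

```bash
python3 go.py
```

```text
pos [479.566 -64.207  65.453] yangle -1.9775600337017094 zax [ 0.001 -0.001 -1.   ] w 48.66927156106864 gf 19.996972898952663 F [ 0.633 -0.008 -1.494] t 10.95
```

Emit:
arm_command(
  rows=[
    {"tx": 0, "ty": 0, "tz": 0.003, "ax": 0, "ay": 0, "az": 0, "grip": 0.2},
    {"tx": 0, "ty": 0, "tz": 0.003, "ax": 0, "ay": 0, "az": 0, "grip": 0.2},
    {"tx": 0, "ty": 0, "tz": 0.003, "ax": 0, "ay": 0, "az": 0, "grip": -0.4},
    {"tx": 0, "ty": 0, "tz": 0.003, "ax": 0, "ay": 0, "az": 0, "grip": -0.4},
    {"tx": 0, "ty": 0, "tz": 0.003, "ax": 0, "ay": 0, "az": 0, "grip": -0.4},
    {"tx": 0, "ty": 0, "tz": -0.08, "ax": 0, "ay": 0, "az": 0, "grip": -0.4},
    {"tx": 0, "ty": 0, "tz": -0.16, "ax": 0, "ay": 0, "az": 0, "grip": -0.4},
    {"tx": 0, "ty": 0, "tz": -0.22, "ax": 0, "ay": 0, "az": 0, "grip": -0.4},
    {"tx": 0, "ty": 0, "tz": -0.22, "ax": 0, "ay": 0, "az": 0, "grip": -0.4},
  ],
)

```text
clock: 11.85
position: [482.2, -65.2, 202.7]
ee_rot: [0.005, 0.719, 0.695, 0.002]
force: [0.3, 0.7, 0.7]
width: 65.7
grip_force: 0.0
```

Emit:
arm_command(
  rows=[
    {"tx": 0.428, "ty": 0.036, "tz": 0, "ax": 0, "ay": 0, "az": -0.49, "grip": -0.7},
    {"tx": 0.428, "ty": 0.036, "tz": 0, "ax": 0, "ay": 0, "az": -0.49, "grip": -0.7},
    {"tx": 0.428, "ty": 0.036, "tz": 0, "ax": 0, "ay": 0, "az": -0.49, "grip": -0.7},
    {"tx": 0.428, "ty": 0.036, "tz": 0, "ax": 0, "ay": 0, "az": -0.49, "grip": -0.7},
    {"tx": 0.428, "ty": 0.036, "tz": 0, "ax": 0, "ay": 0, "az": -0.49, "grip": -0.7},
    {"tx": 0.428, "ty": 0.036, "tz": 0, "ax": 0, "ay": 0, "az": -0.49, "grip": -0.7},
    {"tx": 0.428, "ty": 0.036, "tz": 0, "ax": 0, "ay": 0, "az": -0.49, "grip": -0.7},
    {"tx": 0.428, "ty": 0.036, "tz": 0, "ax": 0, "ay": 0, "az": -0.49, "grip": -0.7},
    {"tx": 0.428, "ty": 0.036, "tz": 0, "ax": 0, "ay": 0, "az": -0.49, "grip": -0.7},
    {"tx": 0.428, "ty": 0.036, "tz": 0, "ax": 0, "ay": 0, "az": -0.49, "grip": -0.7},
    {"tx": 0.428, "ty": 0.036, "tz": 0, "ax": 0, "ay": 0, "az": -0.49, "grip": -0.7},
    {"tx": 0.428, "ty": 0.036, "tz": 0, "ax": 0, "ay": 0, "az": -0.49, "grip": -0.7},
  ],
)

```text
clock: 13.05
position: [508.7, 191.8, 195.1]
ee_rot: [-0.001, 0.033, 0.999, -0.0]
force: [0.0, 0.3, -0.6]
width: 79.8
grip_force: 0.0
```

Emit:
arm_command(
  rows=[
    {"tx": 0, "ty": 0, "tz": 0, "ax": 0, "ay": 0, "az": 0, "grip": -0.7},
    {"tx": 0, "ty": 0, "tz": 0, "ax": 0, "ay": 0, "az": 0, "grip": -0.7},
  ],
)

```text
clock: 13.25
position: [509.2, 191.9, 196.1]
ee_rot: [-0.0, 0.033, 0.999, -0.0]
force: [-0.3, -0.6, 0.1]
width: 80.0
grip_force: 0.0
```

```bash
python3 go.py "(510,192,38)"
python3 - <<'E'
from h import *
im,d=eyes.get_image("side");cv2.imwrite("pics/s4f.png",im);c=im[110:270,200:400]
cv2.imwrite("pics/s4.png",cv2.resize(c,None,fx=3.5,fy=3.5,interpolation=cv2.INTER_CUBIC))
for z in (0,90): print((proj("side",(510,192,z))-[200,110])*3.5)
E
```

```text
pos [509.192 191.851 196.075] yangle 86.17536987323932 zax [-0.001 -0.    -1.   ] w 79.97364193902003 gf 0.0 F [-0.314 -0.628  0.062] t 13.25
(510,192,38) [-0.002  0.     0.263]
[301.41302218 261.50229737]
[300.05357358 176.22225901]
```

View pics/s4.png

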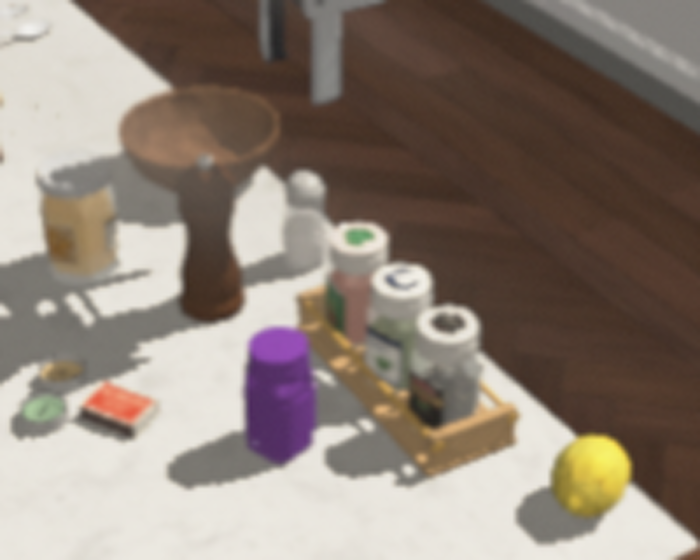

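Both jars stand in the rack. The salt's cap top is at (305,175) against a predicted (300,176), so x is about 2–3 mm larger, near 512. Descending.

Emit:
arm_command(
  rows=[
    {"tx": -0.005, "ty": 0, "tz": 0.08, "ax": 0, "ay": 0, "az": 0, "grip": -0.7},
    {"tx": -0.005, "ty": 0, "tz": 0.15, "ax": 0, "ay": 0, "az": 0, "grip": -0.7},
    {"tx": -0.005, "ty": 0, "tz": 0.21, "ax": 0, "ay": 0, "az": 0, "grip": -0.7},
    {"tx": -0.005, "ty": 0, "tz": 0.25, "ax": 0, "ay": 0, "az": 0, "grip": -0.7},
    {"tx": -0.005, "ty": 0, "tz": 0.262, "ax": 0, "ay": 0, "az": 0, "grip": -0.7},
    {"tx": -0.005, "ty": 0, "tz": 0.262, "ax": 0, "ay": 0, "az": 0, "grip": -0.7},
    {"tx": -0.005, "ty": 0, "tz": 0.262, "ax": 0, "ay": 0, "az": 0, "grip": 0.3},
    {"tx": -0.005, "ty": 0, "tz": 0.262, "ax": 0, "ay": 0, "az": 0, "grip": 0.3},
    {"tx": -0.005, "ty": 0, "tz": 0.262, "ax": 0, "ay": 0, "az": 0, "grip": 0.3},
    {"tx": -0.005, "ty": 0, "tz": 0.262, "ax": 0, "ay": 0, "az": 0, "grip": 0.3},
    {"tx": -0.005, "ty": 0, "tz": 0.262, "ax": 0, "ay": 0, "az": 0, "grip": 0.3},
    {"tx": -0.005, "ty": 0, "tz": 0.262, "ax": 0, "ay": 0, "az": 0, "grip": 0.3},
  ],
  squeeze=15,
)

```text
clock: 14.5
position: [512.7, 192.0, 39.9]
ee_rot: [0.0, 0.033, 0.999, 0.0]
force: [-0.6, 1.7, 2.6]
width: 41.4
grip_force: 15.0
```

```bash
python3 go.py "(503,-325,200)"
```

```text
pos [512.727 191.96   39.929] yangle 86.20543775140483 zax [ 0.001  0.001 -1.   ] w 41.416097107135755 gf 15.000391775611206 F [-0.634  1.697  2.552] t 14.5
(503,-325,200) [-0.041 -0.861 -0.267]
```

Emit:
arm_command(
  rows=[
    {"tx": 0, "ty": 0, "tz": -0.08, "ax": 0, "ay": 0, "az": 0, "grip": 0.3},
    {"tx": 0, "ty": 0, "tz": -0.16, "ax": 0, "ay": 0, "az": 0, "grip": 0.3},
    {"tx": 0, "ty": 0, "tz": -0.24, "ax": 0, "ay": 0, "az": 0, "grip": 0.3},
    {"tx": -0.041, "ty": -0.861, "tz": -0.25, "ax": 0, "ay": 0, "az": 0, "grip": 0.3},
    {"tx": -0.041, "ty": -0.861, "tz": -0.25, "ax": 0, "ay": 0, "az": 0, "grip": 0.3},
    {"tx": -0.041, "ty": -0.861, "tz": -0.25, "ax": 0, "ay": 0, "az": 0, "grip": 0.3},
    {"tx": -0.041, "ty": -0.861, "tz": -0.25, "ax": 0, "ay": 0, "az": 0, "grip": 0.3},
    {"tx": -0.041, "ty": -0.861, "tz": -0.25, "ax": 0, "ay": 0, "az": 0, "grip": 0.3},
    {"tx": -0.041, "ty": -0.861, "tz": -0.25, "ax": 0, "ay": 0, "az": 0, "grip": 0.3},
    {"tx": -0.041, "ty": -0.861, "tz": -0.25, "ax": 0, "ay": 0, "az": 0, "grip": 0.3},
    {"tx": -0.041, "ty": -0.861, "tz": -0.25, "ax": 0, "ay": 0, "az": 0, "grip": 0.3},
    {"tx": -0.041, "ty": -0.861, "tz": -0.25, "ax": 0, "ay": 0, "az": 0, "grip": 0.3},
  ],
)

```text
clock: 15.7
position: [503.4, -260.1, 188.4]
ee_rot: [-0.0, 0.033, 0.999, 0.0]
force: [1.3, 0.6, -0.4]
width: 41.5
grip_force: 15.0
```

```bash
python3 go.py "(503,-325,80)"
```

```text
pos [ 503.439 -260.139  188.429] yangle 86.19683684760277 zax [-0.  0. -1.] w 41.53823051672149 gf 15.001255322276847 F [ 1.348  0.562 -0.439] t 15.7
(503,-325,80) [-0.007 -0.108  0.181]
```

Emit:
arm_command(
  rows=[
    {"tx": -0.007, "ty": -0.105, "tz": 0, "ax": 0, "ay": 0, "az": 0, "grip": 0.3},
    {"tx": -0.007, "ty": -0.105, "tz": 0.08, "ax": 0, "ay": 0, "az": 0, "grip": 0.3},
    {"tx": -0.007, "ty": -0.105, "tz": 0.165, "ax": 0, "ay": 0, "az": 0, "grip": 0.3},
    {"tx": -0.007, "ty": -0.105, "tz": 0.165, "ax": 0, "ay": 0, "az": 0, "grip": 0.3},
    {"tx": -0.007, "ty": -0.105, "tz": 0.165, "ax": 0, "ay": 0, "az": 0, "grip": 0.3},
    {"tx": -0.007, "ty": -0.105, "tz": 0.165, "ax": 0, "ay": 0, "az": 0, "grip": 0.3},
  ],
)

```text
clock: 16.3
position: [505.7, -322.2, 92.7]
ee_rot: [0.002, 0.033, 0.999, -0.002]
force: [-0.1, 0.0, 0.1]
width: 41.5
grip_force: 15.0
```

```bash
python3 go.py "(503,-325,50)"
python3 - <<'E'
from h import *
im,d=eyes.get_image("side");c=im[200:340,330:480]
t,_=eyes.get_image("top")
c=cv2.resize(c,(600,560),interpolation=cv2.INTER_CUBIC);p=monitor.state()["position"]
cv2.imwrite("pics/s5.png",c);cv2.imwrite("pics/t5.png",t)
b=p-[0,0,39.9];print("bottom px",(proj("side",b)-[330,200])*4, "well", (proj("side",(503,-325,26))-[330,200])*4)
E
```

```text
pos [ 505.732 -322.206   92.73 ] yangle 86.26106924229325 zax [ 0.003 -0.003 -1.   ] w 41.53584825397604 gf 15.000005057954695 F [-0.071  0.031  0.081] t 16.3
(503,-325,50) [ 0.004 -0.005  0.071]
bottom px [282.94109335 292.22437777] well [275.36844809 328.95488707]
```

View pics/s5.png

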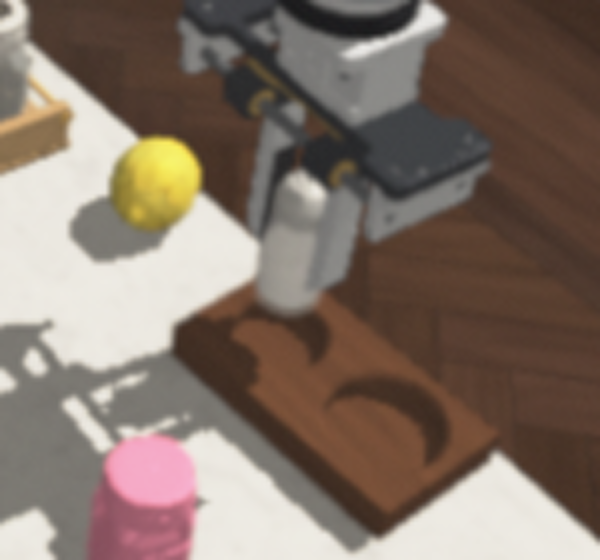

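Run:
```python
from h import *
f=lambda x,y:plane("side",330+(x-5)/4,200+y/4,26).round(1)
print("centre",f(335,383),"L",f(175,327),"R",f(495,440),"F",f(383,512))
print("large right",f(450,415),"large left",f(328,405),"top",f(390,374))
for p in [(503,-325),(504,-325),(505.5,-409)]: print(p,(proj("side",(*p,26))-[330,200])*4+[5,0])
```

```text
centre [ 500.7 -374.    26. ] L [ 451.6 -289.4   26. ] R [ 547. -456.   26.] F [ 458.4 -456.    26. ]
large right [ 539.  -428.5   26. ] large left [ 485.8 -383.8   26. ] top [ 532.4 -386.9   26. ]
(503, -325) [280.36844809 328.95488707]
(504, -325) [281.61647923 328.267233  ]
(505.5, -409) [383.97905963 418.53865272]
```

Emit:
arm_command(
  rows=[
    {"tx": 0.003, "ty": -0.004, "tz": 0.02, "ax": 0, "ay": 0, "az": 0, "grip": 0.3},
    {"tx": 0.003, "ty": -0.004, "tz": 0.03, "ax": 0, "ay": 0, "az": 0, "grip": 0.3},
    {"tx": 0.003, "ty": -0.004, "tz": 0.03, "ax": 0, "ay": 0, "az": 0, "grip": 0.3},
    {"tx": 0.003, "ty": -0.004, "tz": 0.03, "ax": 0, "ay": 0, "az": 0, "grip": 0.3},
  ],
)

```text
clock: 16.8
position: [502.0, -323.4, 71.3]
ee_rot: [-0.0, 0.033, 0.999, 0.0]
force: [0.9, 0.2, -0.9]
width: 41.3
grip_force: 15.0
```

```bash
python3 go.py "(503,-325.5,51)"
```

```text
pos [ 501.981 -323.411   71.309] yangle 86.21362661738662 zax [-0.001  0.001 -1.   ] w 41.2853983844132 gf 14.999906233570073 F [ 0.947  0.235 -0.916] t 16.8
(503,-325.5,51) [-0.002 -0.003  0.034]
```

Emit:
arm_command(
  rows=[
    {"tx": -0.002, "ty": -0.003, "tz": 0.01, "ax": 0, "ay": 0, "az": 0, "grip": 0.3},
    {"tx": -0.002, "ty": -0.003, "tz": 0.018, "ax": 0, "ay": 0, "az": 0, "grip": 0.3},
    {"tx": -0.002, "ty": -0.003, "tz": 0.025, "ax": 0, "ay": 0, "az": 0, "grip": 0.3},
    {"tx": -0.002, "ty": -0.003, "tz": 0.03, "ax": 0, "ay": 0, "az": 0, "grip": 0.3},
    {"tx": -0.002, "ty": -0.003, "tz": 0.033, "ax": 0, "ay": 0, "az": 0, "grip": 0.3},
    {"tx": -0.002, "ty": -0.003, "tz": 0.033, "ax": 0, "ay": 0, "az": 0, "grip": 0.3},
    {"tx": -0.002, "ty": -0.003, "tz": 0.033, "ax": 0, "ay": 0, "az": 0, "grip": 0.3},
  ],
)

```text
clock: 17.5
position: [503.4, -325.5, 52.0]
ee_rot: [0.0, 0.033, 0.999, -0.0]
force: [-0.1, 0.4, -1.1]
width: 41.4
grip_force: 15.0
```

```bash
python3 go.py
```

```text
pos [ 503.373 -325.531   51.994] yangle 86.2169500085833 zax [ 0. -0. -1.] w 41.43566731390935 gf 14.999934455699986 F [-0.091  0.38  -1.092] t 17.5
```

Emit:
arm_command(
  rows=[
    {"tx": 0, "ty": 0, "tz": 0.003, "ax": 0, "ay": 0, "az": 0, "grip": 0.3},
    {"tx": 0, "ty": 0, "tz": 0.004, "ax": 0, "ay": 0, "az": 0, "grip": 0.3},
    {"tx": 0, "ty": 0, "tz": 0.004, "ax": 0, "ay": 0, "az": 0, "grip": 0.3},
    {"tx": 0, "ty": 0, "tz": 0.004, "ax": 0, "ay": 0, "az": 0, "grip": -0.4},
    {"tx": 0, "ty": 0, "tz": 0.004, "ax": 0, "ay": 0, "az": 0, "grip": -0.4},
    {"tx": 0, "ty": 0, "tz": 0.004, "ax": 0, "ay": 0, "az": 0, "grip": -0.4},
    {"tx": 0, "ty": 0, "tz": -0.08, "ax": 0, "ay": 0, "az": 0, "grip": -0.4},
    {"tx": 0, "ty": 0, "tz": -0.16, "ax": 0, "ay": 0, "az": 0, "grip": -0.4},
    {"tx": 0, "ty": 0, "tz": -0.24, "ax": 0, "ay": 0, "az": 0, "grip": -0.4},
    {"tx": 0, "ty": 0, "tz": -0.24, "ax": 0, "ay": 0, "az": 0, "grip": -0.4},
    {"tx": 0, "ty": 0, "tz": -0.24, "ax": 0, "ay": 0, "az": 0, "grip": -0.4},
  ],
)

```text
clock: 18.6
position: [503.8, -325.9, 197.2]
ee_rot: [0.001, 0.033, 0.999, -0.001]
force: [-0.3, 0.3, -0.3]
width: 66.1
grip_force: 0.0
```

```bash
python3 go.py "(411,180,215)"
python3 - <<'E'
from h import *
im,d=eyes.get_image("side");c=im[120:330,210:470]
cv2.imwrite("pics/s6.png",cv2.resize(c,None,fx=2.8,fy=2.8,interpolation=cv2.INTER_CUBIC))
for p in [(409,180,150),(409,180,0),(409,180,124)]: print((proj("side",p)-[210,120])*2.8)
E
```

```text
pos [ 503.782 -325.941  197.231] yangle 86.21625543525943 zax [ 0.002 -0.002 -1.   ] w 66.09991039089681 gf 0.0 F [-0.305  0.318 -0.251] t 18.6
(411,180,215) [ 0.21   0.831 -0.032]
[132.88234883  96.60578564]
[139.9478735  215.45286635]
[134.1631967  118.35884997]
```

View pics/s6.png

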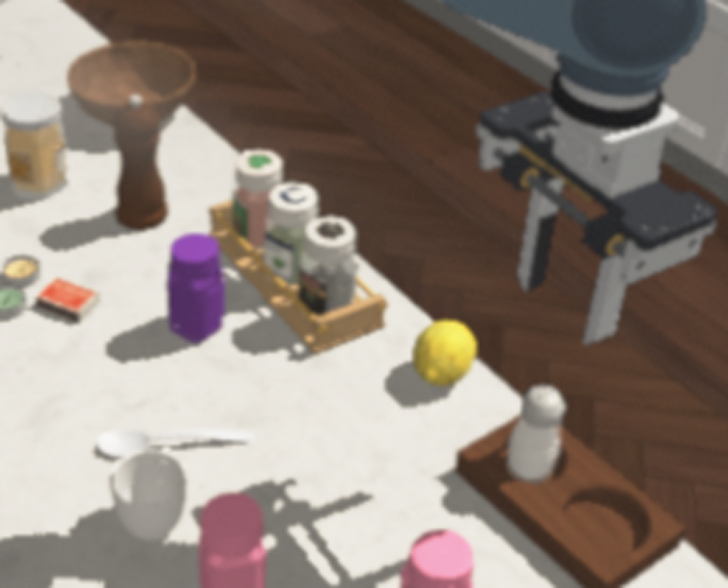

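The salt stands upright in the small well, around (535,435). The mill finial is at (136,99), within about 1 px of the prediction after the known bias. Moving above the mill.

Emit:
arm_command(
  rows=[
    {"tx": 0.21, "ty": 0.831, "tz": -0.032, "ax": 0, "ay": 0, "az": 0, "grip": -0.8},
    {"tx": 0.21, "ty": 0.831, "tz": -0.032, "ax": 0, "ay": 0, "az": 0, "grip": -0.8},
    {"tx": 0.21, "ty": 0.831, "tz": -0.032, "ax": 0, "ay": 0, "az": 0, "grip": -0.8},
    {"tx": 0.21, "ty": 0.831, "tz": -0.032, "ax": 0, "ay": 0, "az": 0, "grip": -0.8},
    {"tx": 0.21, "ty": 0.831, "tz": -0.032, "ax": 0, "ay": 0, "az": 0, "grip": -0.8},
    {"tx": 0.21, "ty": 0.831, "tz": -0.032, "ax": 0, "ay": 0, "az": 0, "grip": -0.8},
    {"tx": 0.21, "ty": 0.831, "tz": -0.032, "ax": 0, "ay": 0, "az": 0, "grip": -0.8},
    {"tx": 0.21, "ty": 0.831, "tz": -0.032, "ax": 0, "ay": 0, "az": 0, "grip": -0.8},
    {"tx": 0.21, "ty": 0.831, "tz": -0.032, "ax": 0, "ay": 0, "az": 0, "grip": -0.8},
    {"tx": 0.21, "ty": 0.831, "tz": -0.032, "ax": 0, "ay": 0, "az": 0, "grip": -0.8},
    {"tx": 0.21, "ty": 0.831, "tz": -0.032, "ax": 0, "ay": 0, "az": 0, "grip": -0.8},
    {"tx": 0.21, "ty": 0.831, "tz": -0.032, "ax": 0, "ay": 0, "az": 0, "grip": -0.8},
  ],
)

```text
clock: 19.85
position: [408.6, 181.9, 212.9]
ee_rot: [-0.002, 0.031, 1.0, -0.0]
force: [0.1, -0.3, 0.2]
width: 84.5
grip_force: 0.0
```

Emit:
arm_command(
  rows=[
    {"tx": 0, "ty": 0, "tz": 0, "ax": 0, "ay": 0, "az": 0, "grip": -0.8},
    {"tx": 0, "ty": 0, "tz": 0, "ax": 0, "ay": 0, "az": 0, "grip": -0.8},
  ],
)

```text
clock: 20.05
position: [410.3, 179.2, 214.1]
ee_rot: [-0.001, 0.034, 0.999, -0.0]
force: [0.2, -0.3, -0.5]
width: 84.5
grip_force: 0.0
```

```bash
python3 go.py "(410,180,116)"
```

```text
pos [410.328 179.247 214.062] yangle 86.11792277949588 zax [-0.002 -0.001 -1.   ] w 84.48898288803758 gf 0.0 F [ 0.205 -0.302 -0.477] t 20.05
(410,180,116) [0.    0.001 0.163]
```

Emit:
arm_command(
  rows=[
    {"tx": 0, "ty": 0, "tz": 0.06, "ax": 0, "ay": 0, "az": 0, "grip": -0.8},
    {"tx": 0, "ty": 0, "tz": 0.11, "ax": 0, "ay": 0, "az": 0, "grip": -0.8},
    {"tx": 0, "ty": 0, "tz": 0.15, "ax": 0, "ay": 0, "az": 0, "grip": -0.8},
    {"tx": 0, "ty": 0, "tz": 0.164, "ax": 0, "ay": 0, "az": 0, "grip": -0.8},
    {"tx": 0, "ty": 0, "tz": 0.164, "ax": 0, "ay": 0, "az": 0, "grip": -0.8},
    {"tx": 0, "ty": 0, "tz": 0.164, "ax": 0, "ay": 0, "az": 0, "grip": -0.8},
    {"tx": 0, "ty": 0, "tz": 0.164, "ax": 0, "ay": 0, "az": 0, "grip": 0.2},
    {"tx": 0, "ty": 0, "tz": 0.164, "ax": 0, "ay": 0, "az": 0, "grip": 0.2},
    {"tx": 0, "ty": 0, "tz": 0.164, "ax": 0, "ay": 0, "az": 0, "grip": 0.2},
    {"tx": 0, "ty": 0, "tz": 0.164, "ax": 0, "ay": 0, "az": 0, "grip": 0.2},
    {"tx": 0, "ty": 0, "tz": 0.164, "ax": 0, "ay": 0, "az": 0, "grip": 0.2},
    {"tx": 0, "ty": 0, "tz": 0.164, "ax": 0, "ay": 0, "az": 0, "grip": 0.2},
  ],
  squeeze=25,
)

```text
clock: 21.25
position: [410.6, 180.5, 116.9]
ee_rot: [0.0, 0.033, 0.999, 0.0]
force: [-0.8, 1.5, 1.8]
width: 48.0
grip_force: 25.0
```

```bash
python3 go.py "(506.5,-410,265)"
```

```text
pos [410.606 180.471 116.897] yangle 86.216365822264 zax [ 0.  0. -1.] w 47.981033733579885 gf 25.000296920495728 F [-0.773  1.475  1.808] t 21.25
(506.5,-410,265) [-0.225 -0.971 -0.247]
```

Emit:
arm_command(
  rows=[
    {"tx": 0, "ty": 0, "tz": -0.03, "ax": 0, "ay": 0, "az": 0, "grip": 0.2},
    {"tx": 0, "ty": 0, "tz": -0.08, "ax": 0, "ay": 0, "az": 0, "grip": 0.2},
    {"tx": 0, "ty": 0, "tz": -0.14, "ax": 0, "ay": 0, "az": 0, "grip": 0.2},
    {"tx": 0, "ty": 0, "tz": -0.2, "ax": 0, "ay": 0, "az": 0, "grip": 0.2},
    {"tx": 0, "ty": -0.03, "tz": -0.24, "ax": 0, "ay": 0, "az": 0, "grip": 0.2},
    {"tx": -0.02, "ty": -0.08, "tz": -0.24, "ax": 0, "ay": 0, "az": 0, "grip": 0.2},
    {"tx": -0.04, "ty": -0.14, "tz": -0.24, "ax": 0, "ay": 0, "az": 0, "grip": 0.2},
    {"tx": -0.06, "ty": -0.21, "tz": -0.24, "ax": 0, "ay": 0, "az": 0, "grip": 0.2},
    {"tx": -0.08, "ty": -0.28, "tz": -0.24, "ax": 0, "ay": 0, "az": 0, "grip": 0.2},
    {"tx": -0.1, "ty": -0.35, "tz": -0.24, "ax": 0, "ay": 0, "az": 0, "grip": 0.2},
    {"tx": -0.12, "ty": -0.42, "tz": -0.24, "ax": 0, "ay": 0, "az": 0, "grip": 0.2},
    {"tx": -0.13, "ty": -0.48, "tz": -0.24, "ax": 0, "ay": 0, "az": 0, "grip": 0.2},
  ],
)

```text
clock: 22.45
position: [469.1, -114.2, 260.0]
ee_rot: [-0.0, 0.033, 0.999, 0.0]
force: [-0.2, 0.2, -1.5]
width: 48.0
grip_force: 25.0
```

```bash
python3 go.py "(506.5,-410,230)"
```

```text
pos [ 469.142 -114.215  259.985] yangle 86.16078123227142 zax [-0.001  0.    -1.   ] w 48.0394149084297 gf 25.000625055454773 F [-0.171  0.152 -1.505] t 22.45
(506.5,-410,230) [-0.095 -0.488  0.05 ]
```

Emit:
arm_command(
  rows=[
    {"tx": -0.01, "ty": -0.06, "tz": 0, "ax": 0, "ay": 0, "az": 0, "grip": 0.2},
    {"tx": -0.02, "ty": -0.13, "tz": 0, "ax": 0, "ay": 0, "az": 0, "grip": 0.2},
    {"tx": -0.04, "ty": -0.2, "tz": 0, "ax": 0, "ay": 0, "az": 0, "grip": 0.2},
    {"tx": -0.06, "ty": -0.27, "tz": 0, "ax": 0, "ay": 0, "az": 0, "grip": 0.2},
    {"tx": -0.075, "ty": -0.34, "tz": 0, "ax": 0, "ay": 0, "az": 0, "grip": 0.2},
    {"tx": -0.085, "ty": -0.4, "tz": 0, "ax": 0, "ay": 0, "az": 0, "grip": 0.2},
    {"tx": -0.095, "ty": -0.46, "tz": 0, "ax": 0, "ay": 0, "az": 0, "grip": 0.2},
    {"tx": -0.095, "ty": -0.488, "tz": 0.02, "ax": 0, "ay": 0, "az": 0, "grip": 0.2},
    {"tx": -0.095, "ty": -0.488, "tz": 0.07, "ax": 0, "ay": 0, "az": 0, "grip": 0.2},
    {"tx": -0.095, "ty": -0.488, "tz": 0.11, "ax": 0, "ay": 0, "az": 0, "grip": 0.2},
    {"tx": -0.095, "ty": -0.488, "tz": 0.12, "ax": 0, "ay": 0, "az": 0, "grip": 0.2},
    {"tx": -0.095, "ty": -0.488, "tz": 0.12, "ax": 0, "ay": 0, "az": 0, "grip": 0.2},
  ],
)

```text
clock: 23.65
position: [506.2, -407.3, 187.0]
ee_rot: [-0.001, 0.033, 0.999, 0.001]
force: [-0.2, 0.2, -1.4]
width: 47.8
grip_force: 25.0
```

Emit:
arm_command(
  rows=[
    {"tx": 0, "ty": 0, "tz": 0, "ax": 0, "ay": 0, "az": 0, "grip": 0.2},
    {"tx": 0, "ty": 0, "tz": 0, "ax": 0, "ay": 0, "az": 0, "grip": 0.2},
  ],
)

```text
clock: 23.85
position: [507.6, -408.7, 190.7]
ee_rot: [0.001, 0.033, 0.999, -0.001]
force: [-0.4, -0.3, -1.8]
width: 47.9
grip_force: 25.0
```

```bash
python3 go.py "(506.5,-410,128)"
python3 - <<'E'
from h import *
im,d=eyes.get_image("side");c=im[210:340,350:490]
cv2.imwrite("pics/s7.png",cv2.resize(c,None,fx=4.2,fy=4.2,interpolation=cv2.INTER_CUBIC))
p=monitor.state()["position"]
for q in [p-[0,0,116.9],(506.5,-410,26)]: print((proj("side",q)-[350,210]+[1.2,0])*4.2)
E
```

```text
pos [ 507.562 -408.718  190.695] yangle 86.22957494482752 zax [ 0.002 -0.002 -1.   ] w 47.86215759427585 gf 24.999642451795907 F [-0.447 -0.323 -1.843] t 23.85
(506.5,-410,128) [ 0.002 -0.002  0.104]
[338.53167098 335.95747539]
[321.59722059 397.85525318]
```

View pics/s7.png

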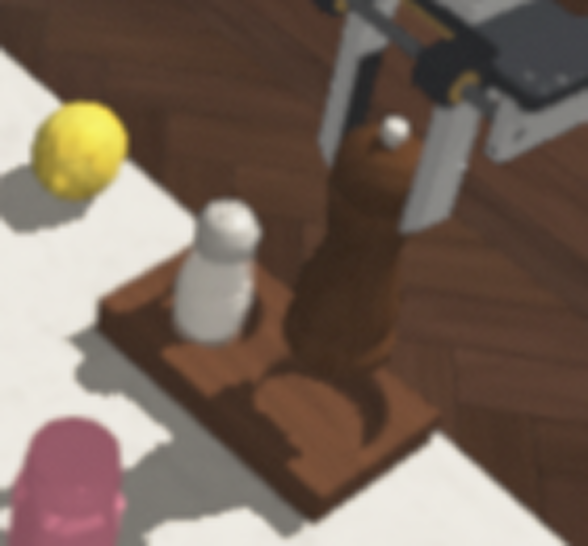

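Run:
```python
from h import *
p=monitor.state()["position"]
for dx in (-7,0,7): print(dx,(proj("side",p+[dx,0,33])-[350,210]+[1.2,0])*4.2)
print(plane("side",350+395/4.2-1.2,210+130/4.2,p[2]+33), plane("side",350+340/4.2-1.2,210+337/4.2,p[2]-116.9))
```

```text
-7 [389.02925975 126.62880232]
0 [399.17934355 121.17341837]
7 [409.24294033 115.75797086]
[ 501.13557887 -411.88067668  223.55272851] [ 507.62987939 -409.60237356   73.65272851]
```

Compared with the large well, centred around (325,398), the mill's foot at (340,337) projects straight under the TCP. The mill leans only about 2.5°. Lowering slowly.

Emit:
arm_command(
  rows=[
    {"tx": 0, "ty": -0.002, "tz": 0.03, "ax": 0, "ay": 0, "az": 0, "grip": 0.2},
    {"tx": 0, "ty": -0.002, "tz": 0.06, "ax": 0, "ay": 0, "az": 0, "grip": 0.2},
    {"tx": 0, "ty": -0.002, "tz": 0.075, "ax": 0, "ay": 0, "az": 0, "grip": 0.2},
    {"tx": 0, "ty": -0.002, "tz": 0.085, "ax": 0, "ay": 0, "az": 0, "grip": 0.2},
    {"tx": 0, "ty": -0.002, "tz": 0.092, "ax": 0, "ay": 0, "az": 0, "grip": 0.2},
    {"tx": 0, "ty": -0.002, "tz": 0.097, "ax": 0, "ay": 0, "az": 0, "grip": 0.2},
    {"tx": 0, "ty": -0.002, "tz": 0.1, "ax": 0, "ay": 0, "az": 0, "grip": 0.2},
    {"tx": 0, "ty": -0.002, "tz": 0.1, "ax": 0, "ay": 0, "az": 0, "grip": 0.2},
    {"tx": 0, "ty": -0.002, "tz": 0.1, "ax": 0, "ay": 0, "az": 0, "grip": 0.2},
  ],
)

```text
clock: 24.8
position: [506.9, -409.5, 129.1]
ee_rot: [0.0, 0.033, 0.999, -0.0]
force: [-0.3, -0.0, -1.7]
width: 48.2
grip_force: 25.0
```

```bash
python3 go.py
```

```text
pos [ 506.921 -409.484  129.101] yangle 86.21517054218963 zax [ 0. -0. -1.] w 48.19304082617624 gf 24.999742545693664 F [-0.325 -0.035 -1.726] t 24.8
```

Inside the well and not yet touching. About 2–3 mm more.

Emit:
arm_command(
  rows=[
    {"tx": 0, "ty": 0, "tz": 0.002, "ax": 0, "ay": 0, "az": 0, "grip": 0.2},
    {"tx": 0, "ty": 0, "tz": 0.004, "ax": 0, "ay": 0, "az": 0, "grip": 0.2},
    {"tx": 0, "ty": 0, "tz": 0.005, "ax": 0, "ay": 0, "az": 0, "grip": 0.2},
    {"tx": 0, "ty": 0, "tz": 0.005, "ax": 0, "ay": 0, "az": 0, "grip": 0.2},
  ],
  squeeze=10,
)

```text
clock: 25.2
position: [507.5, -409.8, 127.0]
ee_rot: [0.001, 0.033, 0.999, -0.001]
force: [1.2, 1.4, 3.7]
width: 48.6
grip_force: 10.0
```

```bash
python3 go.py
```

```text
pos [ 507.534 -409.806  126.96 ] yangle 86.21379901247118 zax [ 0.002 -0.001 -1.   ] w 48.64034601690305 gf 10.000230053192354 F [1.196 1.393 3.698] t 25.2
```

Emit:
arm_command(
  rows=[
    {"tx": 0, "ty": 0, "tz": 0, "ax": 0, "ay": 0, "az": 0, "grip": 0.2},
    {"tx": 0, "ty": 0, "tz": 0, "ax": 0, "ay": 0, "az": 0, "grip": 0.2},
    {"tx": 0, "ty": 0, "tz": 0, "ax": 0, "ay": 0, "az": 0, "grip": -0.5},
    {"tx": 0, "ty": 0, "tz": 0, "ax": 0, "ay": 0, "az": 0, "grip": -0.5},
    {"tx": 0, "ty": 0, "tz": 0, "ax": 0, "ay": 0, "az": 0, "grip": -0.5},
    {"tx": 0, "ty": 0, "tz": -0.06, "ax": 0, "ay": 0, "az": 0, "grip": -0.5},
    {"tx": 0, "ty": 0, "tz": -0.13, "ax": 0, "ay": 0, "az": 0, "grip": -0.5},
    {"tx": 0, "ty": 0, "tz": -0.18, "ax": 0, "ay": 0, "az": 0, "grip": -0.5},
    {"tx": 0, "ty": 0, "tz": -0.18, "ax": 0, "ay": 0, "az": 0, "grip": -0.5},
    {"tx": 0, "ty": 0, "tz": -0.18, "ax": 0, "ay": 0, "az": 0, "grip": -0.5},
  ],
  squeeze=3,
)

```text
clock: 26.2
position: [506.6, -409.2, 233.4]
ee_rot: [-0.0, 0.033, 0.999, -0.0]
force: [0.5, 0.0, -0.7]
width: 70.4
grip_force: 0.0
```

```bash
python3 go.py
python3 - <<'E'
from h import *
im,d=eyes.get_image("side");t,_=eyes.get_image("top")
t0=cv2.imread("pics/top0.png")
a=cv2.resize(im[210:330,340:480],None,fx=2.8,fy=2.8,interpolation=cv2.INTER_CUBIC)
b=cv2.resize(t[130:250,330:470],None,fx=2.8,fy=2.8,interpolation=cv2.INTER_CUBIC)
cv2.imwrite("pics/s8.png",np.hstack([a,b]))
for n,g in(("top",t0),("side",im)):
    h=cv2.cvtColor(g,cv2.COLOR_BGR2HSV);m=((h[...,0]>20)&(h[...,0]<34)&(h[...,1]>140)&(h[...,2]>90)).astype(np.uint8)
    k,l,s,c=cv2.connectedComponentsWithStats(m)
    for i in range(1,k):
        if s[i,4]>80:
            pt=np.argwhere(l==i)[:,::-1].astype(np.float32);print(n,s[i],c[i],cv2.minAreaRect(pt),plane(n,*c[i],28))
E
```

```text
pos [ 506.621 -409.237  233.439] yangle 86.2102820543776 zax [-0. -0. -1.] w 70.4390971256184 gf 0.0 F [ 0.514  0.05  -0.675] t 26.2
top [357 152  17  23 229] [366.07423581 161.73799127] ((366.3600158691406, 161.98001098632812), (23.600004196166992, 13.800002098083496), 53.13010025024414) [ 526.00791501 -189.31044929   28.        ]
side [  5 208  42  25 237] [ 29.29535865 221.38396624] ((27.65884780883789, 223.68272399902344), (9.400433540344238, 47.50788497924805), 59.620872497558594) [-238.74014028  413.20945217   28.        ]
side [359 234  22  23 377] [369.08488064 244.85941645] ((368.91766357421875, 244.9293975830078), (18.65601921081543, 22.99462890625), 40.60129928588867) [ 526.28072611 -187.01257325   28.        ]
```

View pics/s8.png

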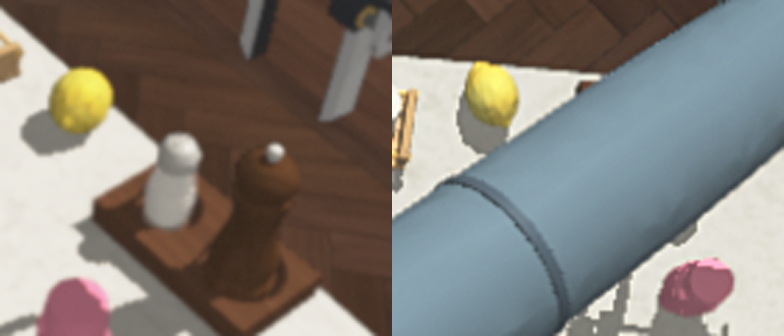

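Salt and mill are both in the stand. I'll check the mill's lean by casting rays at the finial at (275,153) in the crop.

Run:
```python
from h import *
for q in [(507,-410,10),(507,-410,26),(507,-410,160)]: print((proj("side",q)-[340,210]+[1.2,0])*2.8)
print(plane("side",340+275/2.8-1.2,210+153/2.8,159))
im,d=eyes.get_image("side");v,u=np.mgrid[255:300,400:450]
o=cv2.resize(im[250:325,400:460],None,fx=8,fy=8,interpolation=cv2.INTER_CUBIC);cv2.imwrite("pics/s9.png",o)
q=(proj("side",(507,-410,160))-[400,250]+[1.2,0])*8;print(q)
```

```text
[239.06275223 277.71960155]
[242.8376756 264.9695984]
[277.06297335 146.51389408]
[ 501.61557855 -413.31555406  159.        ]
[311.60849529  98.61112595]
```

View pics/s9.png

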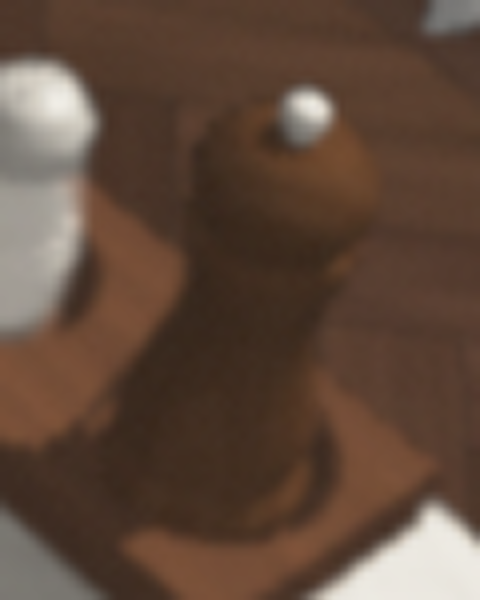

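The mill is upright: its lean of about 0.25 matches the perspective-expected 0.29. The foot is inside the well, with the well's crescent visible to its right. Next the lemon, whose axis I take from its colour mask.

```bash
python3 - <<'E'
from h import *
t,_=eyes.get_image("top");h=cv2.cvtColor(t,cv2.COLOR_BGR2HSV)
m=((h[...,0]>18)&(h[...,0]<36)&(h[...,1]>90));m[:148]=0;m[182:]=0;m[:,:345]=0;m[:,385:]=0
k,l,s,c=cv2.connectedComponentsWithStats(m.astype(np.uint8));i=1+np.argmax(s[1:,4])
P=np.array([plane("top",b,a,28)[:2] for a,b in np.argwhere(l==i)]);r=cv2.minAreaRect(P.astype(np.float32))
w,V=np.linalg.eigh(np.cov(P.T));print(s[i],P.mean(0),r,4*w**.5,np.degrees(np.arctan2(V[1,1],V[0,1])))
E
python3 go.py "(522,-188,190)"
```

```text
[356 152  19  24 336] [ 521.71455932 -186.43086147] ((521.712890625, -186.2872314453125), (55.8871955871582, 65.55950164794922), 79.71112060546875) [53.7972211  73.64607758] -159.03817869026025
pos [ 505.969 -408.492  231.144] yangle 86.21061321729849 zax [-0.003  0.003 -1.   ] w 70.29627884535857 gf 0.0 F [ 0.21  -0.582 -0.064] t 26.4
(522,-188,190) [-0.003  0.368  0.07 ]
```

Emit:
arm_command(
  rows=[
    {"tx": -0.003, "ty": 0.37, "tz": 0.02, "ax": 0, "ay": 0, "az": -0.138, "grip": -0.8},
    {"tx": -0.003, "ty": 0.37, "tz": 0.02, "ax": 0, "ay": 0, "az": -0.138, "grip": -0.8},
    {"tx": -0.003, "ty": 0.37, "tz": 0.02, "ax": 0, "ay": 0, "az": -0.138, "grip": -0.8},
    {"tx": -0.003, "ty": 0.37, "tz": 0.02, "ax": 0, "ay": 0, "az": -0.138, "grip": -0.8},
    {"tx": -0.003, "ty": 0.37, "tz": 0.07, "ax": 0, "ay": 0, "az": -0.138, "grip": -0.8},
    {"tx": -0.003, "ty": 0.37, "tz": 0.12, "ax": 0, "ay": 0, "az": -0.138, "grip": -0.8},
    {"tx": -0.003, "ty": 0.37, "tz": 0.12, "ax": 0, "ay": 0, "az": -0.138, "grip": -0.8},
    {"tx": -0.003, "ty": 0.37, "tz": 0.12, "ax": 0, "ay": 0, "az": -0.138, "grip": -0.8},
    {"tx": -0.003, "ty": 0.37, "tz": 0.12, "ax": 0, "ay": 0, "az": -0.138, "grip": -0.8},
  ],
)

```text
clock: 27.3
position: [524.0, -189.0, 163.1]
ee_rot: [0.001, -0.182, 0.983, -0.001]
force: [0.6, -0.1, 0.0]
width: 84.5
grip_force: 0.0
```

```bash
python3 go.py "(522.5,-187,24)"
```

```text
pos [ 523.961 -188.955  163.142] yangle 111.0065470876071 zax [ 0.002 -0.001 -1.   ] w 84.45519068618344 gf 0.0 F [ 0.625 -0.084  0.037] t 27.3
(522.5,-187,24) [0.001 0.004 0.232]
```

Emit:
arm_command(
  rows=[
    {"tx": 0.001, "ty": 0.003, "tz": 0.07, "ax": 0, "ay": 0, "az": 0, "grip": -0.8},
    {"tx": 0.001, "ty": 0.003, "tz": 0.14, "ax": 0, "ay": 0, "az": 0, "grip": -0.8},
    {"tx": 0.001, "ty": 0.003, "tz": 0.19, "ax": 0, "ay": 0, "az": 0, "grip": -0.8},
    {"tx": 0.001, "ty": 0.003, "tz": 0.22, "ax": 0, "ay": 0, "az": 0, "grip": -0.8},
    {"tx": 0.001, "ty": 0.003, "tz": 0.232, "ax": 0, "ay": 0, "az": 0, "grip": -0.8},
    {"tx": 0.001, "ty": 0.003, "tz": 0.232, "ax": 0, "ay": 0, "az": 0, "grip": -0.8},
    {"tx": 0.001, "ty": 0.003, "tz": 0.232, "ax": 0, "ay": 0, "az": 0, "grip": 0.1},
    {"tx": 0.001, "ty": 0.003, "tz": 0.232, "ax": 0, "ay": 0, "az": 0, "grip": 0.1},
    {"tx": 0.001, "ty": 0.003, "tz": 0.232, "ax": 0, "ay": 0, "az": 0, "grip": 0.1},
    {"tx": 0.001, "ty": 0.003, "tz": 0.232, "ax": 0, "ay": 0, "az": 0, "grip": 0.1},
    {"tx": 0.001, "ty": 0.003, "tz": 0.232, "ax": 0, "ay": 0, "az": 0, "grip": 0.1},
  ],
  squeeze=15,
)

```text
clock: 28.4
position: [522.4, -186.6, 23.2]
ee_rot: [0.0, -0.183, 0.983, -0.0]
force: [0.7, 0.5, 2.8]
width: 54.1
grip_force: 15.0
```

Emit:
arm_command(
  rows=[
    {"tx": 0, "ty": 0, "tz": -0.05, "ax": 0, "ay": 0, "az": 0, "grip": 0.1},
    {"tx": 0, "ty": 0, "tz": -0.12, "ax": 0, "ay": 0, "az": 0, "grip": 0.1},
    {"tx": 0, "ty": 0, "tz": -0.2, "ax": 0, "ay": 0, "az": 0, "grip": 0.1},
    {"tx": 0, "ty": 0, "tz": -0.27, "ax": 0, "ay": 0, "az": 0, "grip": 0.1},
    {"tx": 0, "ty": 0, "tz": -0.27, "ax": 0, "ay": 0, "az": 0, "grip": 0.1},
    {"tx": 0, "ty": 0, "tz": -0.27, "ax": 0, "ay": 0, "az": 0, "grip": 0.1},
  ],
)

```text
clock: 29.0
position: [522.1, -186.5, 184.9]
ee_rot: [0.0, -0.183, 0.983, -0.0]
force: [-0.3, 0.7, -2.0]
width: 53.8
grip_force: 15.0
```

```bash
python3 go.py "(506,374,190)" "(506,374,190-600*0)"
```

```text
pos [ 522.125 -186.471  184.887] yangle 111.06009365827569 zax [ 0.001 -0.001 -1.   ] w 53.800907560429025 gf 14.999947675969452 F [-0.33   0.686 -1.969] t 29.0
(506,374,190) [-0.311  0.881 -0.009]
(506,374,190-600*0) [-0.311  0.881 -0.009]
```

Emit:
arm_command(
  rows=[
    {"tx": -0.311, "ty": 0.881, "tz": 0, "ax": 0, "ay": 0, "az": 0, "grip": 0.1},
    {"tx": -0.311, "ty": 0.881, "tz": 0, "ax": 0, "ay": 0, "az": 0, "grip": 0.1},
    {"tx": -0.311, "ty": 0.881, "tz": 0, "ax": 0, "ay": 0, "az": 0, "grip": 0.1},
    {"tx": -0.311, "ty": 0.881, "tz": 0, "ax": 0, "ay": 0, "az": 0, "grip": 0.1},
    {"tx": -0.311, "ty": 0.881, "tz": 0, "ax": 0, "ay": 0, "az": 0, "grip": 0.1},
    {"tx": -0.311, "ty": 0.881, "tz": 0, "ax": 0, "ay": 0, "az": 0, "grip": 0.1},
    {"tx": -0.311, "ty": 0.881, "tz": 0, "ax": 0, "ay": 0, "az": 0, "grip": 0.1},
    {"tx": -0.311, "ty": 0.881, "tz": 0, "ax": 0, "ay": 0, "az": 0, "grip": 0.1},
    {"tx": -0.311, "ty": 0.881, "tz": 0, "ax": 0, "ay": 0, "az": 0, "grip": 0.1},
    {"tx": -0.311, "ty": 0.881, "tz": 0, "ax": 0, "ay": 0, "az": 0, "grip": 0.1},
    {"tx": -0.311, "ty": 0.881, "tz": 0, "ax": 0, "ay": 0, "az": 0, "grip": 0.1},
    {"tx": -0.311, "ty": 0.881, "tz": 0, "ax": 0, "ay": 0, "az": 0, "grip": 0.1},
  ],
)

```text
clock: 30.2
position: [503.6, 377.4, 180.9]
ee_rot: [-0.003, -0.185, 0.983, -0.0]
force: [-0.6, -0.6, -2.3]
width: 54.0
grip_force: 15.0
```

Emit:
arm_command(
  rows=[
    {"tx": 0, "ty": 0, "tz": 0, "ax": 0, "ay": 0, "az": 0, "grip": 0.1},
    {"tx": 0, "ty": 0, "tz": 0, "ax": 0, "ay": 0, "az": 0, "grip": 0.1},
    {"tx": 0, "ty": 0, "tz": 0, "ax": 0, "ay": 0, "az": 0, "grip": 0.1},
  ],
)

```text
clock: 30.5
position: [506.2, 372.2, 183.5]
ee_rot: [-0.001, -0.182, 0.983, -0.0]
force: [0.7, -0.3, -1.6]
width: 54.1
grip_force: 15.0
```

```bash
python3 go.py "(506,374,185)" "(506,374,35)"
```

```text
pos [506.198 372.192 183.507] yangle 110.94896153652643 zax [-0.001 -0.001 -1.   ] w 54.14296873029958 gf 14.999626296339557 F [ 0.703 -0.258 -1.589] t 30.5
(506,374,185) [-0.001  0.003 -0.002]
(506,374,35) [-0.001  0.003  0.248]
```

Emit:
arm_command(
  rows=[
    {"tx": 0, "ty": 0.003, "tz": 0.07, "ax": 0, "ay": 0, "az": 0, "grip": 0.1},
    {"tx": 0, "ty": 0.003, "tz": 0.14, "ax": 0, "ay": 0, "az": 0, "grip": 0.1},
    {"tx": 0, "ty": 0.003, "tz": 0.19, "ax": 0, "ay": 0, "az": 0, "grip": 0.1},
    {"tx": 0, "ty": 0.003, "tz": 0.22, "ax": 0, "ay": 0, "az": 0, "grip": 0.1},
    {"tx": 0, "ty": 0.003, "tz": 0.235, "ax": 0, "ay": 0, "az": 0, "grip": 0.1},
    {"tx": 0, "ty": 0.003, "tz": 0.245, "ax": 0, "ay": 0, "az": 0, "grip": 0.1},
    {"tx": 0, "ty": 0.003, "tz": 0.25, "ax": 0, "ay": 0, "az": 0, "grip": 0.1},
    {"tx": 0, "ty": 0.003, "tz": 0.25, "ax": 0, "ay": 0, "az": 0, "grip": 0.1},
    {"tx": 0, "ty": 0.003, "tz": 0.25, "ax": 0, "ay": 0, "az": 0, "grip": 0.1},
  ],
)

```text
clock: 31.4
position: [506.3, 375.9, 35.6]
ee_rot: [0.001, -0.183, 0.983, 0.0]
force: [0.7, -0.0, -1.5]
width: 53.8
grip_force: 15.0
```

```bash
python3 go.py
```

```text
pos [506.309 375.879  35.594] yangle 111.0499292560993 zax [ 0.002  0.001 -1.   ] w 53.79682371365227 gf 14.999753963202238 F [ 0.676 -0.035 -1.536] t 31.4
```

Lowering 4 mm more, releasing with a small opening, then lifting straight up and clear.

Emit:
arm_command(
  rows=[
    {"tx": 0, "ty": 0, "tz": 0.004, "ax": 0, "ay": 0, "az": 0, "grip": 0.1},
    {"tx": 0, "ty": 0, "tz": 0.006, "ax": 0, "ay": 0, "az": 0, "grip": 0.1},
    {"tx": 0, "ty": 0, "tz": 0.006, "ax": 0, "ay": 0, "az": 0, "grip": 0.1},
    {"tx": 0, "ty": 0, "tz": 0.006, "ax": 0, "ay": 0, "az": 0, "grip": -0.35},
    {"tx": 0, "ty": 0, "tz": 0.006, "ax": 0, "ay": 0, "az": 0, "grip": -0.35},
    {"tx": 0, "ty": 0, "tz": 0.006, "ax": 0, "ay": 0, "az": 0, "grip": -0.35},
    {"tx": 0, "ty": 0, "tz": -0.06, "ax": 0, "ay": 0, "az": 0, "grip": -0.35},
    {"tx": 0, "ty": 0, "tz": -0.14, "ax": 0, "ay": 0, "az": 0, "grip": -0.35},
    {"tx": 0, "ty": 0, "tz": -0.22, "ax": 0, "ay": 0, "az": 0, "grip": -0.35},
    {"tx": 0, "ty": 0, "tz": -0.3, "ax": 0, "ay": 0, "az": 0, "grip": -0.35},
    {"tx": 0, "ty": 0, "tz": -0.35, "ax": 0, "ay": 0, "az": 0, "grip": -0.35},
    {"tx": 0, "ty": 0, "tz": -0.35, "ax": 0, "ay": 0, "az": 0, "grip": -0.35},
  ],
)

```text
clock: 32.6
position: [508.2, 377.0, 251.4]
ee_rot: [0.006, -0.183, 0.983, 0.002]
force: [-1.4, 0.3, 0.1]
width: 63.7
grip_force: 0.0
```

Emit:
arm_command(
  rows=[
    {"tx": 0, "ty": 0, "tz": 0, "ax": 0, "ay": 0, "az": 0, "grip": -0.35},
    {"tx": 0, "ty": 0, "tz": 0, "ax": 0, "ay": 0, "az": 0, "grip": -0.35},
    {"tx": 0, "ty": 0, "tz": 0, "ax": 0, "ay": 0, "az": 0, "grip": -0.35},
  ],
)

```text
clock: 32.9
position: [504.7, 375.1, 242.1]
ee_rot: [-0.002, -0.183, 0.983, -0.001]
force: [-0.1, -0.7, 0.3]
width: 63.5
grip_force: 0.0
```

```bash
python3 go.py
python3 - <<'E'
from h import *
im,_=eyes.get_image("side");cv2.imwrite("pics/s10.png",cv2.resize(im[90:350,190:490],None,fx=2.3,fy=2.3,interpolation=cv2.INTER_CUBIC))
E
```

```text
pos [504.673 375.097 242.053] yangle 111.05085453102396 zax [-0.004 -0.002 -1.   ] w 63.524991925711426 gf 0.0 F [-0.135 -0.658  0.335] t 32.9
```

View pics/s10.png

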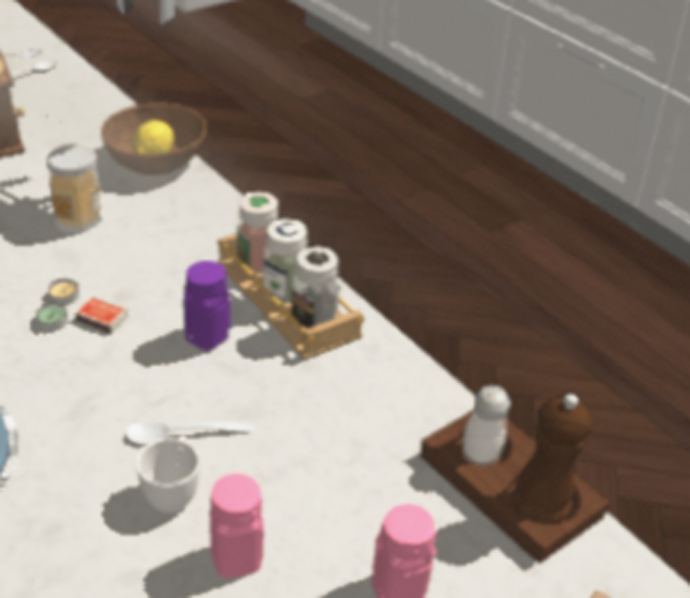

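All is in place: the lemon in the bowl (155,138), three jars upright in the rack (258–317, 200–300), and salt (487,425) and mill (555,460) in their wells. Honey and the decoys look undisturbed. Handing in.

```bash
python3 -c "
from plant import robot
print(robot.sign_off())"
```

```text
the job is handed in; nothing more can be done
None
```

The job is handed in at about 33 s of the 136 s allowed: both spice jars are upright in the rack, the salt and pepper mill are in their wells, and the lemon is in the bowl, with the honey and green jar left alone.

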